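# Unstopper a reagent bottle for pipetting

## Robot

A 6-joint arm with a two-finger parallel gripper is mounted at the origin on the work surface. World frame = base frame: x ahead of the robot, y to its left, z up, the work surface at z = 0. Lengths are in mm, angles in rad, forces in N, time in s.
With the tool pointing down it reaches from about 300 to 775 mm from the base axis. Payload 14.6 kg.
Tool frame: the origin (TCP) lies midway between the tips of the shut fingers; the grasp point (between the pads) lies 19 mm behind it; z points along the fingers, y is the direction in which the jaws open and shut (so a half turn about z gives the same grasp; the last joint's range is limited). The gripper opens to 94 mm and grips with 3 to 60 N. Pads are 16 mm wide; open, the fingers measure 119 mm over their backs; the gripper's body (75 mm by 177 mm) begins 78 mm behind the grasp point.
Start: joints at [1.25, 0.3, 1.521, -0, 1.321, -0.067], TCP at [138.094, 532.371, 205.446] pointing down, gripper open.
Joint ranges: [-3.03, 3.03], [-0.79, 2.21], [0.23, 2.52], [-1.04, 4.18], [0, 3.07], [-2.55, 2.55]. Speed limits (rad/s): [2.22, 2.22, 2.57, 3.14, 3.14, 3.14].

## Interface

Orientations are given as [roll, pitch, yaw] about the fixed x, y, z axes, in that order (R = Rz(yaw) Ry(pitch) Rx(roll)).
In Python, from cell import manip gives the robot as it stands.
- The arm moves only by the tool play_rows, never from a script. Its argument "commands" is a list of rows, each an object of numbers: "x", "y", "z": the shift along the tool's x, y, z in m; "wx", "wy", "wz": the turn, a rotation vector about the tool's x, y, z in degrees; "grip": the opening, from 0 (shut) to 1 (fully open). In form: [{"x": .., "y": .., "z": .., "wx": .., "wy": .., "wz": .., "grip": ..}, ...]. A call has 1 to 20 rows; each row shifts and turns the commanded pose from where the row before left it, along the tool's axes as they then stand; what a row does not reach is not made up. A row lasts 1/8 s, in which the tool goes at most 62.5 mm and 10.7 degrees, less where a joint would pass 70% of its speed; a pose out of reach is approached as far as the arm can. A call is refused whole if a number of a shift passes 0.0625 or a number of a turn 10.7, either way. A call with a gripper value outside its range is refused whole. The fingers move at their own pace and stop on an object; "squeeze" is the grip in N (left out, the last holds). Time passes only in rows, so rows that do not move let the fingers close. It gives the time, the measured TCP pose, the force and the opening at its end, in the units of the state.
- manip.read_state(): the state, without advancing time (a new reading comes with each control period).
- manip.camera(name): name is "scene" or "top" or "wrist"; returns (picture, depth): 400x640x3 uint8, red, green, blue; 400x640 float32, mm along the optical axis (not along the pixel's ray), 0 where there is no reading.
- manip.camera_info(name): a dict with "intrinsics" (3x3 intrinsics, pixels), "camera_from_world" (4x4, takes a point from world to camera coordinates); the wrist camera has in their place "tool_from_camera" (4x4, takes a point from camera to tool coordinates, whose origin is the TCP and whose axes are the flange's). Camera axes: x right, y up, looking along -z (the intrinsics and any distortion apply to the point x, -y, -z); pixel columns grow to the right and rows downward; lengths in mm; the calibration is good to about 2 mm. A picture is of the moment at which its call begins: read the wrist's pose just before it. camera_info takes no time and is no camera call.
- manip.sign_off(): hands the job in, once; it reports no verdict.
The state is a dict: "clock": time; "joints": joint angles; "qd": joint speeds; "effort": joint torques, N m; "eef_pos": TCP position; "eef_rot": TCP orientation; "wrist_force": force on the tool from outside, world axes, zero at the start; "moment": the same for the moment, N m; "finger_gap": finger opening in mm.
Only numpy, scipy, OpenCV 4.12 (cv2) and the standard library are available. Lean on these libraries where they do the work, as an engineer would, in place of code of your own. Each camera call takes 0.05 s, during which the arm holds its last target.

## Task

Get the brown bottle ready for pipetting: pull the drawer out to its stop, lift the bottle out by its neck, keeping it upright, stand it right down in the well of the grey holder block and let go of it. Then take it again by its tight blue stopper: nothing but its own weight keeps the bottle down, so never lift it by the stopper, but rock the stopper from side to side while easing it straight up until it is out, with the bottle left standing in the well. Set the stopper down in the steel tray without dropping it, leave the drawer out, and do not disturb the jar, the tube rack or the tip box.

Things in the scene. Friction and masses are not known exactly. Their poses are not given: they have to be found in the camera images.
- drawer (a joint): travel of the drawer in m: 0 shut, 0.19 at its stop, fully out. It slides towards the robot along the cabinet's own -x axis, against about 3 N
- drawer_handle (a point): middle of the drawer's bar handle: a level round steel bar 110 mm long, 10 mm thick, along this point's y axis, 42 mm in front of the white front panel, 162 mm above the bench. x axis points from the handle into the cabinet: pull along -x. The panel ends 30 mm and the cabinet 38 mm above the bar
- drawer_bays (a point): point on the drawer's floor midway between its two bays, 117 mm behind the handle bar, 12 mm above the bench; it moves with the drawer, axes as the handle's. The bottle stands in one or the other bay, its axis about 44 mm along +y or -y from here. Drawer open above, side rails up to 47 mm. Grey cabinet around it fixed, 260 mm deep, 220 mm wide, 200 mm high
- bottle_mid (a point): brown bottle with a white label, upright, z up; this point is on its axis half-way up, 58 mm above its foot and 58 mm below its rim. Above the foot: body 68 mm across up to 74 mm, sloping shoulder to 88 mm, then a straight round neck 36 mm across up to the rim at 116 mm. Loose, about 0.62 kg (give or take a tenth) with its contents
- bottle: the same bottle, origin at the centre of its foot. Its bore is 27 mm wide; a soft sealing lip inside the neck, 4 mm below the rim (112 mm above the foot), grips the stopper
- stopper_mid (a point): blue stopper, 54 mm long, 35 g; this point is at its centre, 27 mm above the end of its plug, z along its axis, up. A round plug 22 mm across and 20 mm long carries a flat upright grip 30 mm wide (its x), 16 mm thick (its y) and 34 mm tall. It starts pressed into the bottle, turned at any angle, this point 69 mm above bottle_mid, the underside of the grip 4 mm above the rim
- stopper: the same stopper, origin at the end of its plug, at first 16 mm below the rim; free of the lip once 13 mm higher. A straight pull needs about 14 to 20 N, more than the bottle weighs. Rocked about the lip by about 9 degrees to each side it can climb about 1 mm a swing with hardly any lift on the bottle, as the side going down pushes the bottle down
- holder_well (a point): centre of the floor of the round well in the grey holder block (100 x 100 x 46 mm, fixed to the bench): well 74 mm across, 38 mm deep, its floor 8 mm above the bench
- tray: shallow open steel tray fixed to the bench, 120 mm (its x) by 110 mm (its y) by 16 mm high, walls and floor 3 mm; origin at the centre of its underside
- jar: short pale jar with a white lid, 54 mm across, 56 mm high, in the other bay of the drawer, origin at the centre of its underside: leave it there
- rack: loose orange tube rack with capped tubes, 72 x 165 x 66 mm, origin at the centre of its underside: leave it alone
- tipbox: loose box of pipette tips, 86 x 124 x 62 mm, origin at the centre of its underside: leave it alone
There are look-alikes about, which are no part of the job. What is shaped like the tray but black or red is not meant. Several things look just like the part that bears holder_well: the one meant starts nearest to the robot's base.

How it is judged:
By the outcome, as a careful person would: the job done as asked, in the order asked, and still so for the second after the job is handed in, with the robot touching nothing.
It also fails if it takes over 72 s, if anything falls off the work surface, if the arm or the gripper's body presses on something with over 40 N, if the wrist force passes 120 N, or if a joint passes its speed limit or range.

## Working session

There is one attempt and no reset: what is moved stays moved. The work goes in short steps, Python scripts to look and compute and a tool call to move; the robot and the scene stay as the last step left them, time stands still between calls to the robot, and variables do not carry over. Pictures are saved under pics/ and viewed, and the job is handed in when it is done.

Besides the shell and the picture viewer there is one more tool, called after "Request:" as name(argument=value, ...) on one line, values as JSON. play_rows: Moves the arm, as the interface text tells. Its arguments: {"type":"object","properties":{"commands":{"type":"array"},"squeeze":{"type":"number"}},"required":["commands"]}

```bash
ls; mkdir -p pics; python3 - <<'E'
from cell import manip
import cv2,numpy as np
s=manip.read_state();print(s)
for n in ("scene","top","wrist"):
    p,d=manip.camera(n);cv2.imwrite(f"pics/{n}0.png",p[:,:,::-1]);np.save(f"pics/{n}0.npy",d)
    print(n,manip.camera_info(n))
E
```

```text
pics
{'clock': 0.0, 'joints': array([ 1.25038976e+00,  3.00472203e-01,  1.52156916e+00, -1.09983551e-05,
        1.32071006e+00, -6.65712092e-02]), 'qd': array([ 1.40326024e-03,  7.30694826e-05,  3.32863549e-04, -7.25741568e-04,
       -1.12515110e-03, -1.68415972e-03]), 'effort': array([ 2.58865388e-03, -5.31803906e+01, -3.52734590e+01,  7.09072687e-02,
        2.44325126e-02, -9.84726557e-05]), 'eef_pos': array([138.0229408 , 532.13019372, 204.89077139]), 'eef_rot': array([-3.14043575e+00, -6.64540364e-05,  2.88775998e+00]), 'wrist_force': array([-0.62194199,  0.51168993, -1.02511652]), 'moment': array([ 0.00550904, -0.03807476,  0.01426649]), 'finger_gap': 94.37882017672202}
scene {'intrinsics': array([[376.55946282,   0.        , 318.57732283],
       [  0.        , 376.55946282, 194.20572256],
       [  0.        ,   0.        ,   1.        ]]), 'camera_from_world': array([[-5.40727352e-01, -8.41197178e-01,  1.11325773e-03,
         1.54153875e+02],
       [ 7.94783893e-01, -5.10458153e-01,  3.28254531e-01,
        -4.84925505e+02],
       [-2.75558514e-01,  1.78381002e-01,  9.4
[... 500 characters left out ...]
9.14300956e-02,  1.19840321e-02,  9.95739384e-01,
        -1.46785101e+03],
       [ 0.00000000e+00,  0.00000000e+00,  0.00000000e+00,
         1.00000000e+00]])}
wrist {'intrinsics': array([[284.65235606,   0.        , 323.64544222],
       [  0.        , 284.65235606, 198.69613655],
       [  0.        ,   0.        ,   1.        ]]), 'tool_from_camera': array([[-2.24988476e-04,  9.65529859e-01,  2.60292221e-01,
         7.67858395e+01],
       [ 9.99999974e-01,  2.10976879e-04,  8.17696102e-05,
        -3.09838622e-01],
       [ 2.40353598e-05,  2.60292233e-01, -9.65529882e-01,
        -1.79785959e+02],
       [ 0.00000000e+00,  0.00000000e+00,  0.00000000e+00,
         1.00000000e+00]])}
```

View pics/scene0.png

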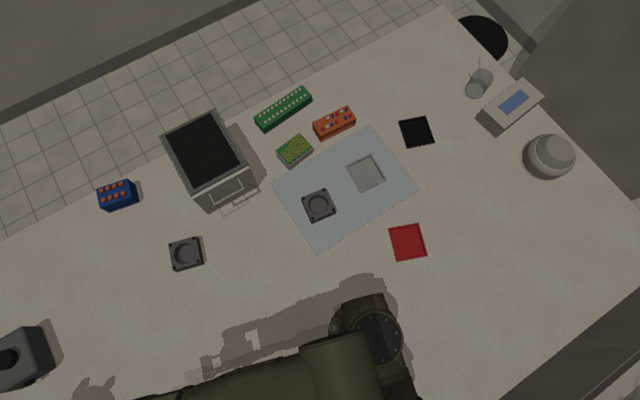

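View pics/top0.png

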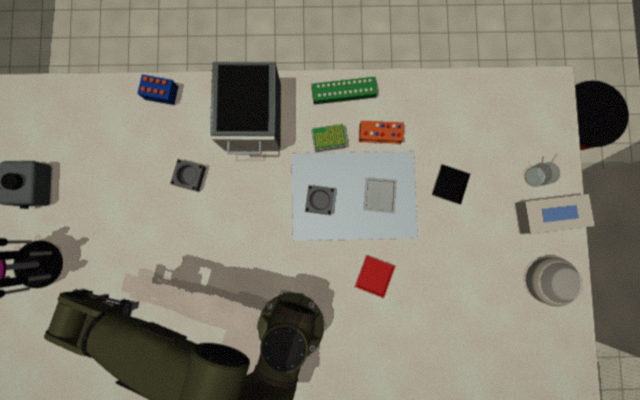

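View pics/wrist0.png

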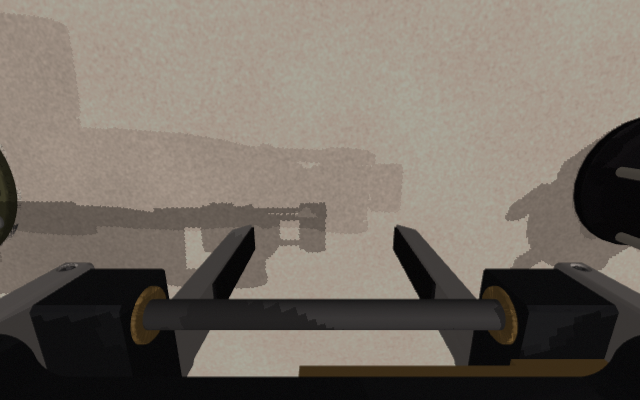

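```bash
cat > h.py <<'E'
import numpy as np,cv2
from cell import manip
from scipy.spatial.transform import Rotation as R
def unproj(name,u,v,d,state=None):
    i=manip.camera_info(name);K=i["intrinsics"]
    pc=np.array([(u-K[0,2])/K[0,0]*d,-(v-K[1,2])/K[1,1]*d,-d,1.0])
    if name=="wrist":
        pt=i["tool_from_camera"]@pc
        return R.from_euler("xyz",state["eef_rot"]).apply(pt[:3])+state["eef_pos"]
    return (np.linalg.inv(i["camera_from_world"])@pc)[:3]
def onz(name,u,v,z,state=None):
    a=unproj(name,u,v,100,state);b=unproj(name,u,v,1000,state)
    t=(z-a[2])/(b[2]-a[2]);return a+t*(b-a)
def proj(name,p,state=None):
    i=manip.camera_info(name);K=i["intrinsics"]
    if name=="wrist":
        pt=R.from_euler("xyz",state["eef_rot"]).inv().apply(np.array(p)-state["eef_pos"])
        c=np.linalg.inv(i["tool_from_camera"])@np.r_[pt,1]
    else: c=i["camera_from_world"]@np.r_[p,1]
    return np.array([K[0,0]*c[0]/-c[2]+K[0,2],K[1,1]*-c[1]/-c[2]+K[1,2]])
def crop(p,x0,y0,x1,y1,s,fn):
    c=cv2.resize(p[y0:y1,x0:x1],None,fx=s,fy=s,interpolation=cv2.INTER_CUBIC)
    cv2.imwrite(fn,c)
E
python3 - <<'E'
from h import *
t=cv2.imread("pics/top0.png");s=cv2.imread("pics/scene0.png")
crop(t,200,50,300,170,5,"pics/c1.png")
crop(t,285,145,425,245,5,"pics/c2.png")
crop(s,150,100,280,220,5,"pics/c3.png")
d=np.load("pics/top0.npy")
for u,v in [(245,65),(245,135),(321,199),(380,195),(230,110)]:
    print(u,v,unproj("top",u,v,d[v,u]))
E
```

```text
245 65 [926.31201837 132.6908483  204.89583175]
245 135 [683.02265555 135.21392405 193.01019427]
321 199 [ 475.69123712 -122.26288946   11.44205299]
380 195 [ 4.88238204e+02 -3.51974264e+02 -4.00871198e-01]
230 110 [766.79997629 183.3397922  207.65034781]
```

View pics/c1.png

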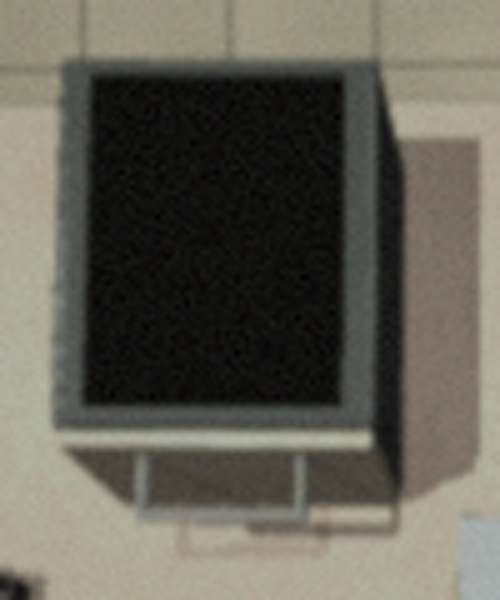

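View pics/c2.png

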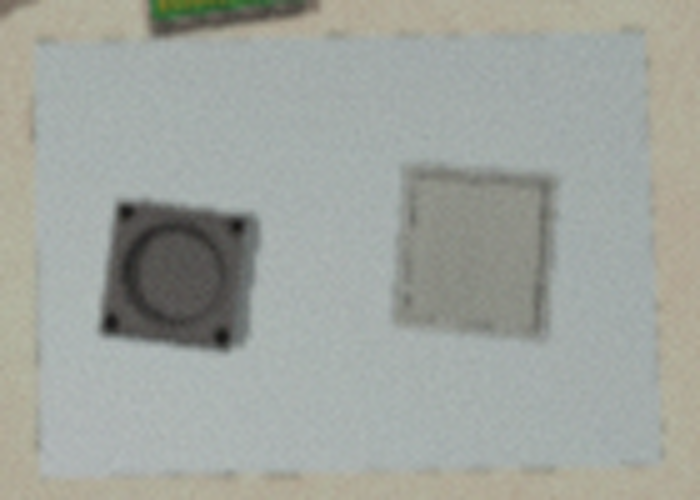

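View pics/c3.png

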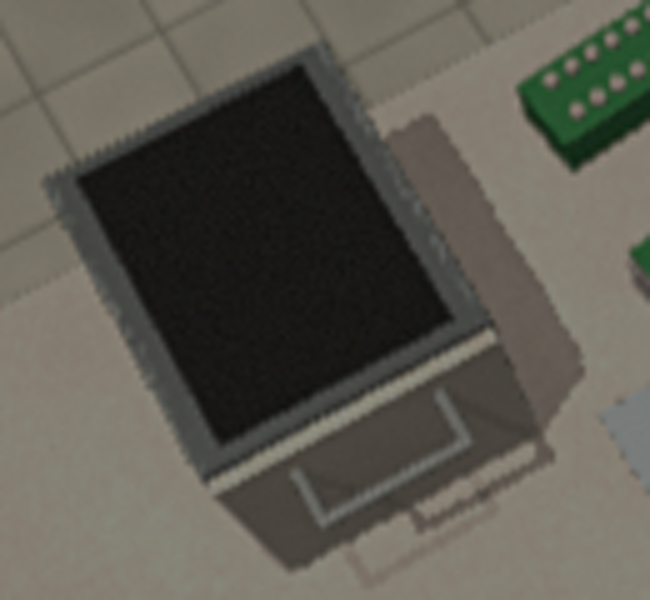

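```bash
python3 - <<'E'
from h import *
f=lambda n,u,v,z:print(n,u,v,z,onz(n,u,v,z).round(1))
c1=lambda u,v:((u+.5)/5+200-.5,(v+.5)/5+50-.5)
c2=lambda u,v:((u+.5)/5+285-.5,(v+.5)/5+145-.5)
c3=lambda u,v:((u+.5)/5+150-.5,(v+.5)/5+100-.5)
for p in [(137,514),(308,519)]: f("top",*c1(*p),162)
for p in [(62,438),(372,444)]: f("top",*c1(*p),192)
for p in [(54,425),(374,430),(62,62),(378,62)]: f("top",*c1(*p),200)
for p in [(324,522),(468,440)]: f("scene",*c3(*p),162)
for p in [(118,203),(248,214),(230,348),(103,332),(176,275)]: f("top",*c2(*p),46)
for p in [(405,165),(556,177),(545,340),(395,322)]: f("top",*c2(*p),16)
s=cv2.imread("pics/scene0.png");crop(s,290,140,400,240,6,"pics/c4.png")
E
```

```text
top 227.0 152.4 162 [630.5 203.8 162. ]
top 261.2 153.4 162 [624.9  84.7 162. ]
top 212.0 137.2 192 [677.5 248.1 192. ]
top 274.0 138.4 192 [669.8  36.2 192. ]
top 210.4 134.6 200 [684.5 251.4 200. ]
top 274.4 135.6 200 [677.4  33.9 200. ]
top 212.0 62.0 200 [941.  247.7 200. ]
top 275.2 62.0 200 [937.8  29.  200. ]
scene 214.4 204.0 162 [629.3 199.2 162. ]
scene 243.2 187.6 162 [628.5  88.2 162. ]
top 308.2 185.2 46 [525.5 -74.7  46. ]
top 334.2 187.4 46 [ 515.3 -172.6   46. ]
top 330.6 214.2 46 [ 414.5 -156.9   46. ]
top 305.2 211.0 46 [428.3 -62.   46. ]
top 319.8 199.6 46 [ 470.2 -117.4   46. ]
top 365.6 177.6 16 [ 555.  -295.9   16. ]
top 395.8 180.0 16 [ 543.6 -412.3   16. ]
top 393.6 212.6 16 [ 417.8 -399.3   16. ]
top 363.6 209.0 16 [ 433.8 -284.7   16. ]
```

View pics/c4.png

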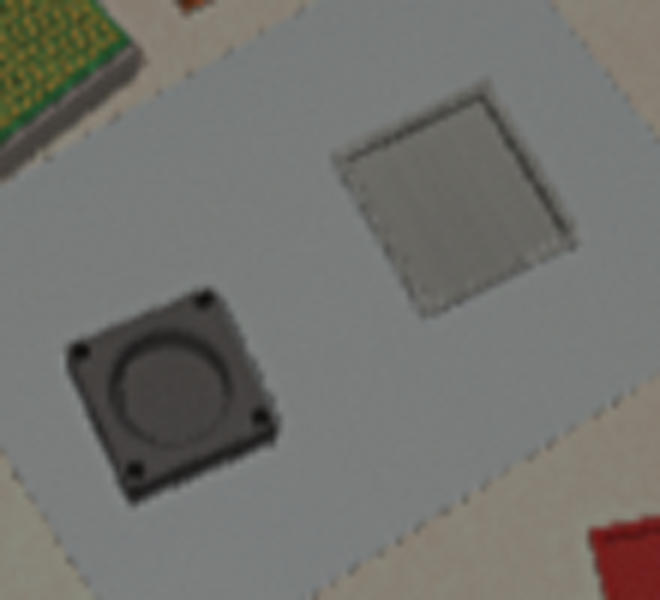

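Request:
play_rows(commands=[{"wz": 9.6,"z": -0.005},{"wz": 9.6,"z": -0.005},{"wz": 9.6,"z": -0.005},{"wz": 9.6,"z": -0.005},{"wz": 9.6,"z": -0.005},{"wz": 9.6,"z": -0.005},{"wz": 9.6,"z": -0.005},{"wz": 9.6,"z": -0.005}])

```text
$.commands[0]: bad value
```

Request:
play_rows(commands=[{"y": 0.0357,"x": -0.0268},{"y": 0.0357,"x": -0.0268},{"y": 0.0357,"x": -0.0268},{"y": 0.0357,"x": -0.0268},{"y": 0.0357,"x": -0.0268},{"y": 0.0357,"x": -0.0268},{"y": 0.0357,"x": -0.0268},{"y": 0.0357,"x": -0.0268},{"y": 0.0357,"x": -0.0268},{"y": 0.0357,"x": -0.0268},{"y": 0.0357,"x": -0.0268},{"y": 0.0357,"x": -0.0268},{"y": 0.0357,"x": -0.0268},{"y": 0.0357,"x": -0.0268},{"grip": 0.45}])

```text
$.commands[0]: bad value
```

```bash
python3 - <<'E'
from h import *
s=manip.read_state();print(s)
p,d=manip.camera("wrist");cv2.imwrite("pics/w1.png",p[:,:,::-1]);np.save("pics/w1.npy",d)
for q in [(628,144,162),(629,199,162),(627,89,162)]:print(proj("wrist",q,s))
E
```

```text
{'clock': 0.15, 'joints': array([ 1.25038924e+00,  3.00340297e-01,  1.52143245e+00, -6.98177428e-06,
        1.32071568e+00, -6.65821811e-02]), 'qd': array([-0.0006893 , -0.00253567, -0.00066085,  0.00083333, -0.0004105 ,
        0.0039149 ]), 'effort': array([-4.38019351e-04, -5.31959689e+01, -3.52814448e+01,  7.06815650e-02,
        2.36954831e-02, -2.11651087e-05]), 'eef_pos': array([138.0405567 , 532.18572936, 205.02096244]), 'eef_rot': array([-3.14069842e+00, -5.28500566e-05,  2.88776946e+00]), 'wrist_force': array([-0.26679296,  0.90713807, -0.76136922]), 'moment': array([ 0.02038401,  0.00184528, -0.03624008]), 'finger_gap': 93.9823121902633}
[136.75122111 619.71982519]
[175.0724873  614.20172998]
[ 99.10094794 625.14130035]
```

View pics/w1.png

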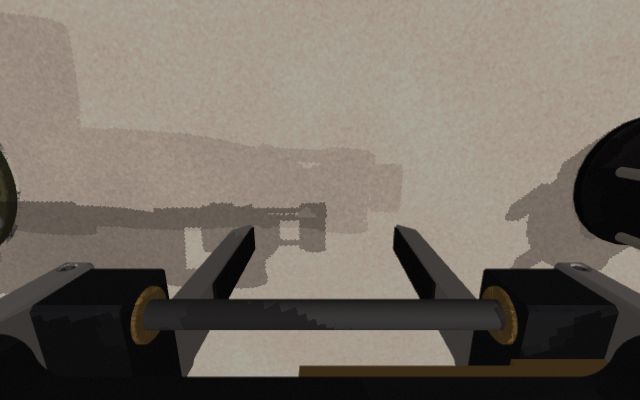

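The calls were refused, probably because each row needs every field. I'll resend them with all fields filled in.

Request:
play_rows(commands=[{"x": 0,"y": 0,"z": -0.005,"wx": 0,"wy": 0,"wz": 9.6,"grip": 1},{"x": 0,"y": 0,"z": -0.005,"wx": 0,"wy": 0,"wz": 9.6,"grip": 1},{"x": 0,"y": 0,"z": -0.005,"wx": 0,"wy": 0,"wz": 9.6,"grip": 1},{"x": 0,"y": 0,"z": -0.005,"wx": 0,"wy": 0,"wz": 9.6,"grip": 1},{"x": 0,"y": 0,"z": -0.005,"wx": 0,"wy": 0,"wz": 9.6,"grip": 1},{"x": 0,"y": 0,"z": -0.005,"wx": 0,"wy": 0,"wz": 9.6,"grip": 1},{"x": 0,"y": 0,"z": -0.005,"wx": 0,"wy": 0,"wz": 9.6,"grip": 1},{"x": 0,"y": 0,"z": -0.005,"wx": 0,"wy": 0,"wz": 9.6,"grip": 1}])

```text
clock: 1.2
eef_pos: [138.0, 532.3, 245.4]
eef_rot: [-3.141, 0.0, 1.542]
wrist_force: [0.3, -0.5, -0.1]
finger_gap: 93.8
```

Request:
play_rows(commands=[{"x": -0.0268,"y": 0.0357,"z": 0,"wx": 0,"wy": 0,"wz": 0,"grip": 0.45},{"x": -0.0268,"y": 0.0357,"z": 0,"wx": 0,"wy": 0,"wz": 0,"grip": 0.45},{"x": -0.0268,"y": 0.0357,"z": 0,"wx": 0,"wy": 0,"wz": 0,"grip": 0.45},{"x": -0.0268,"y": 0.0357,"z": 0,"wx": 0,"wy": 0,"wz": 0,"grip": 0.45},{"x": -0.0268,"y": 0.0357,"z": 0,"wx": 0,"wy": 0,"wz": 0,"grip": 0.45},{"x": -0.0268,"y": 0.0357,"z": 0,"wx": 0,"wy": 0,"wz": 0,"grip": 0.45},{"x": -0.0268,"y": 0.0357,"z": 0,"wx": 0,"wy": 0,"wz": 0,"grip": 0.45},{"x": -0.0268,"y": 0.0357,"z": 0,"wx": 0,"wy": 0,"wz": 0,"grip": 0.45},{"x": -0.0268,"y": 0.0357,"z": 0,"wx": 0,"wy": 0,"wz": 0,"grip": 0.45},{"x": -0.0268,"y": 0.0357,"z": 0,"wx": 0,"wy": 0,"wz": 0,"grip": 0.45},{"x": -0.0268,"y": 0.0357,"z": 0,"wx": 0,"wy": 0,"wz": 0,"grip": 0.45},{"x": -0.0268,"y": 0.0357,"z": 0,"wx": 0,"wy": 0,"wz": 0,"grip": 0.45},{"x": -0.0268,"y": 0.0357,"z": 0,"wx": 0,"wy": 0,"wz": 0,"grip": 0.45},{"x": 0,"y": 0,"z": 0,"wx": 0,"wy": 0,"wz": 0,"grip": 0.45}])

```text
clock: 2.95
eef_pos: [595.2, 171.2, 244.4]
eef_rot: [-3.14, 0.001, 1.544]
wrist_force: [-0.8, 0.8, -0.1]
finger_gap: 42.6
```

```bash
python3 - <<'E'
from h import *
s=manip.read_state();print(s['eef_pos'],s['eef_rot'],s['finger_gap'],s['clock'])
p,d=manip.camera("wrist");cv2.imwrite("pics/w2.png",p[:,:,::-1]);np.save("pics/w2.npy",d)
for q in [(628,144,162),(629,199,162),(627,89,162)]:print(proj("wrist",q,s))
E
```

```text
[595.2407722  171.18796205 244.37940679] [-3.14038614e+00  5.34346339e-04  1.54445528e+00] 42.55089207572964 2.95
[359.06974197 229.32605963]
[360.4925407  174.00433319]
[357.78595285 279.24276929]
```

View pics/w2.png

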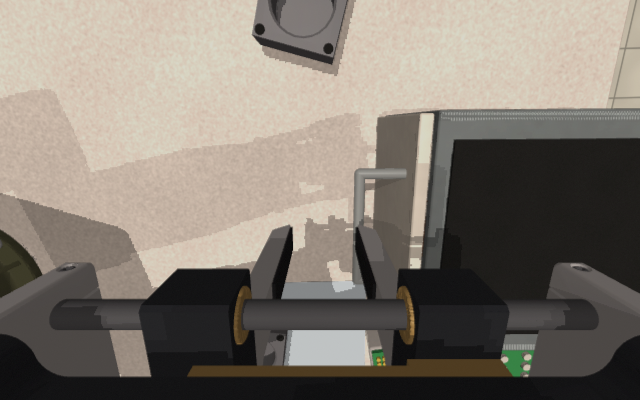

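The bar runs down column ≈359 from its end near (360,172). That agrees with my estimate of the handle's position, (628,144,162).

Request:
play_rows(commands=[{"x": -0.026,"y": 0.0337,"z": 0,"wx": 0,"wy": 0,"wz": 0,"grip": 0.45},{"x": 0,"y": 0,"z": 0.02,"wx": 0,"wy": 0,"wz": 0,"grip": 0.45},{"x": 0,"y": 0,"z": 0.02,"wx": 0,"wy": 0,"wz": 0,"grip": 0.45},{"x": 0,"y": 0,"z": 0.02,"wx": 0,"wy": 0,"wz": 0,"grip": 0.45},{"x": 0,"y": 0,"z": 0.02,"wx": 0,"wy": 0,"wz": 0,"grip": 0.45},{"x": 0,"y": 0,"z": 0.02,"wx": 0,"wy": 0,"wz": 0,"grip": 0.45},{"x": 0,"y": 0,"z": 0,"wx": 0,"wy": 0,"wz": 0,"grip": 0.45}])

```text
clock: 3.88
eef_pos: [625.8, 147.2, 144.3]
eef_rot: [-3.139, 0.0, 1.548]
wrist_force: [0.1, 0.0, 0.4]
finger_gap: 42.3
```

Request:
play_rows(commands=[{"x": 0,"y": 0,"z": 0,"wx": 0,"wy": 0,"wz": 0,"grip": 0},{"x": 0,"y": 0,"z": 0,"wx": 0,"wy": 0,"wz": 0,"grip": 0},{"x": 0,"y": 0,"z": 0,"wx": 0,"wy": 0,"wz": 0,"grip": 0},{"x": 0,"y": 0,"z": 0,"wx": 0,"wy": 0,"wz": 0,"grip": 0}], squeeze=20)

```text
clock: 4.38
eef_pos: [627.2, 146.5, 145.9]
eef_rot: [3.141, -0.0, 1.547]
wrist_force: [-0.1, 0.5, 2.0]
finger_gap: 9.6
```

Request:
play_rows(commands=[{"x": 0,"y": -0.01,"z": 0,"wx": 0,"wy": 0,"wz": 0,"grip": 0},{"x": 0,"y": -0.02,"z": 0,"wx": 0,"wy": 0,"wz": 0,"grip": 0},{"x": 0,"y": -0.02,"z": 0,"wx": 0,"wy": 0,"wz": 0,"grip": 0},{"x": 0,"y": -0.02,"z": 0,"wx": 0,"wy": 0,"wz": 0,"grip": 0},{"x": 0,"y": -0.02,"z": 0,"wx": 0,"wy": 0,"wz": 0,"grip": 0},{"x": 0,"y": -0.02,"z": 0,"wx": 0,"wy": 0,"wz": 0,"grip": 0},{"x": 0,"y": -0.02,"z": 0,"wx": 0,"wy": 0,"wz": 0,"grip": 0},{"x": 0,"y": -0.02,"z": 0,"wx": 0,"wy": 0,"wz": 0,"grip": 0},{"x": 0,"y": -0.02,"z": 0,"wx": 0,"wy": 0,"wz": 0,"grip": 0},{"x": 0,"y": -0.01,"z": 0,"wx": 0,"wy": 0,"wz": 0,"grip": 0}])

```text
clock: 5.62
eef_pos: [446.4, 150.0, 145.8]
eef_rot: [3.141, 0.001, 1.547]
wrist_force: [3.3, -5.3, 1.3]
finger_gap: 8.9
```

Request:
play_rows(commands=[{"x": 0,"y": -0.004,"z": 0,"wx": 0,"wy": 0,"wz": 0,"grip": 0},{"x": 0,"y": -0.004,"z": 0,"wx": 0,"wy": 0,"wz": 0,"grip": 0},{"x": 0,"y": -0.004,"z": 0,"wx": 0,"wy": 0,"wz": 0,"grip": 0}])

```text
clock: 6.0
eef_pos: [437.9, 150.2, 146.1]
eef_rot: [3.133, 0.0, 1.547]
wrist_force: [40.0, -5.4, -22.0]
finger_gap: 9.7
```

Request:
play_rows(commands=[{"x": 0,"y": 0.001,"z": 0,"wx": 0,"wy": 0,"wz": 0,"grip": 0.45},{"x": 0,"y": 0,"z": 0,"wx": 0,"wy": 0,"wz": 0,"grip": 0.45},{"x": 0,"y": 0,"z": 0,"wx": 0,"wy": 0,"wz": 0,"grip": 0.45},{"x": 0,"y": 0,"z": -0.015,"wx": 0,"wy": 0,"wz": 0,"grip": 0.45},{"x": 0,"y": 0,"z": -0.04,"wx": 0,"wy": 0,"wz": 0,"grip": 0.45},{"x": 0,"y": 0,"z": -0.06,"wx": 0,"wy": 0,"wz": 0,"grip": 0.45},{"x": 0,"y": 0,"z": -0.06,"wx": 0,"wy": 0,"wz": 0,"grip": 0.45},{"x": 0,"y": 0,"z": 0,"wx": 0,"wy": 0,"wz": 0,"grip": 1}])

```text
clock: 7.0
eef_pos: [436.8, 151.2, 325.7]
eef_rot: [3.134, -0.002, 1.547]
wrist_force: [1.3, -0.2, -0.1]
finger_gap: 49.1
```

```bash
python3 - <<'E'
from h import *
s=manip.read_state();print(s['eef_pos'],s['eef_rot'],s['finger_gap'],s['clock'])
for n in("wrist","top"):
    p,d=manip.camera(n);cv2.imwrite(f"pics/{n}3.png",p[:,:,::-1]);np.save(f"pics/{n}3.npy",d)
crop(cv2.imread("pics/top3.png"),200,50,350,220,4,"pics/c5.png")
E
```

```text
[436.82256259 151.1593878  325.67806454] [ 3.13367538e+00 -2.23949194e-03  1.54746751e+00] 49.05609771011096 7.0
```

View pics/wrist3.png

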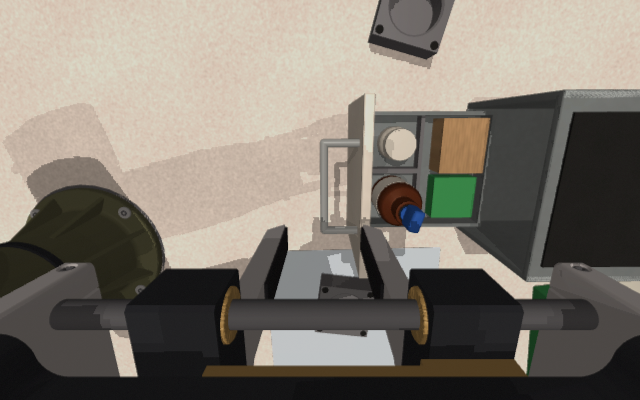

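View pics/c5.png

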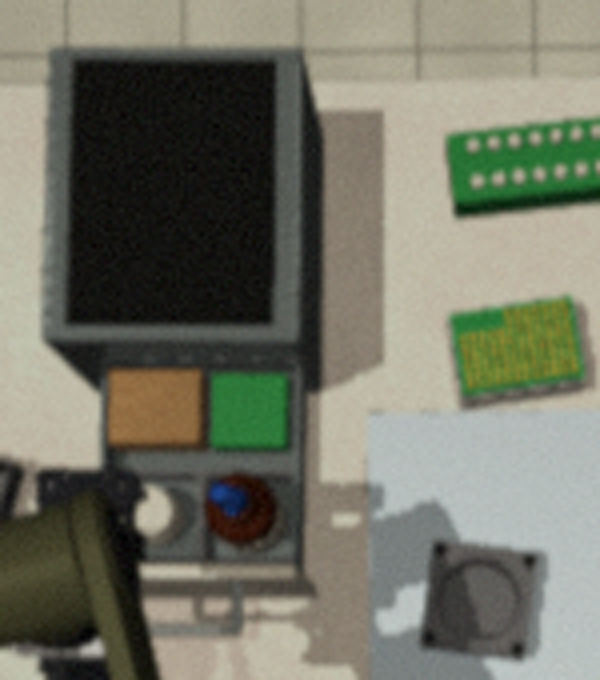

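```bash
python3 - <<'E'
from h import *
crop(cv2.imread("pics/wrist3.png"),360,160,460,250,7,"pics/c6.png")
crop(cv2.imread("pics/top3.png"),240,155,285,195,14,"pics/c7.png")
s=dict(eef_pos=np.array([436.82256259,151.1593878,325.67806454]),eef_rot=np.array([3.13367538,-2.23949194e-03,1.54746751]))
for q in [(554,101,12+116),(554,101,166),(554,101,86)]:print(proj("wrist",q,s),proj("top",q))
d=np.load("pics/wrist3.npy")
for u,v in [(412,215),(414,224),(406,212),(390,205),(395,190)]:print(u,v,unproj("wrist",u,v,d[v,u],s).round(1))
E
```

```text
[408.19672587 213.49027684] [258.10081048 175.10010275]
[417.02952102 222.74646602] [256.4070301  173.37003779]
[400.15694336 205.06511281] [259.86871926 176.90588411]
412 215 [548.1 110.4 162.7]
414 224 [550.3  99.3 165.8]
406 212 [546.9 107.4 140.7]
390 205 [534.8 105.8 100.5]
395 190 [542.  127.8  97.6]
```

View pics/c6.png

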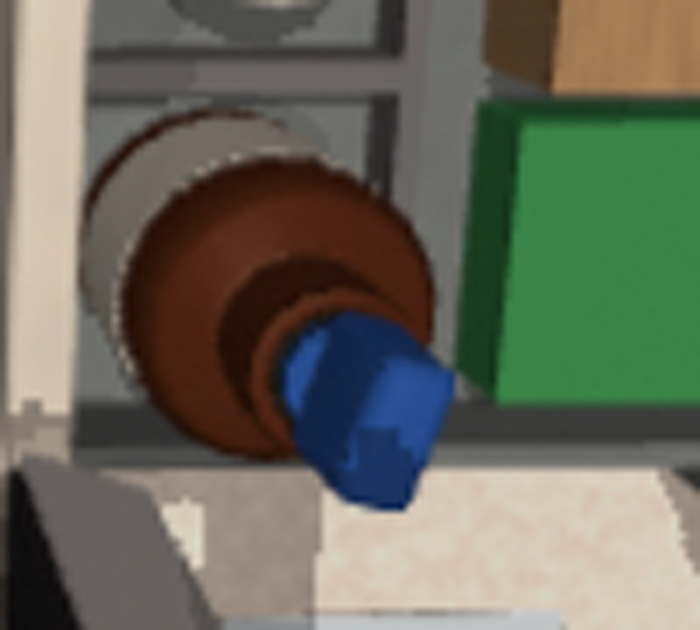

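View pics/c7.png

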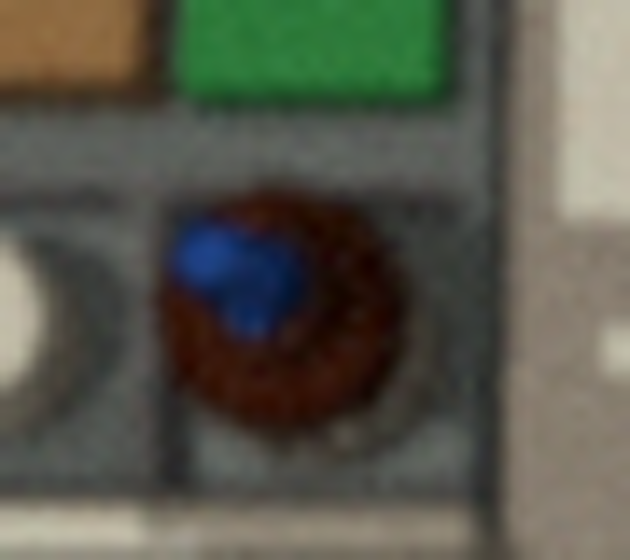

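The bottle is in the -y bay, with its shoulder circle centred at (400,204) in the wrist picture. That puts its axis at about (554,101.5). The white-lidded jar at (398,145) is in the other bay.

Request:
play_rows(commands=[{"x": 0,"y": 0,"z": 0,"wx": 0,"wy": 0,"wz": -10,"grip": 1},{"x": 0,"y": 0,"z": 0,"wx": 0,"wy": 0,"wz": -10,"grip": 1},{"x": 0,"y": 0,"z": 0,"wx": 0,"wy": 0,"wz": -10,"grip": 1},{"x": 0,"y": 0,"z": 0,"wx": 0,"wy": 0,"wz": -10,"grip": 1},{"x": 0,"y": 0,"z": 0,"wx": 0,"wy": 0,"wz": -10,"grip": 1},{"x": 0,"y": 0,"z": 0,"wx": 0,"wy": 0,"wz": -10,"grip": 1},{"x": 0,"y": 0,"z": 0,"wx": 0,"wy": 0,"wz": -10,"grip": 1},{"x": 0,"y": 0,"z": 0,"wx": 0,"wy": 0,"wz": -10,"grip": 1},{"x": 0,"y": 0,"z": 0,"wx": 0,"wy": 0,"wz": -10,"grip": 1},{"x": -0.03,"y": -0.0116,"z": 0.02,"wx": 0,"wy": 0,"wz": 0,"grip": 1},{"x": -0.03,"y": -0.0116,"z": 0.02,"wx": 0,"wy": 0,"wz": 0,"grip": 1},{"x": -0.03,"y": -0.0116,"z": 0.02,"wx": 0,"wy": 0,"wz": 0,"grip": 1},{"x": -0.028,"y": -0.0116,"z": 0.02,"wx": 0,"wy": 0,"wz": 0,"grip": 1},{"x": 0,"y": 0,"z": 0,"wx": 0,"wy": 0,"wz": 0,"grip": 1},{"x": 0,"y": 0,"z": 0,"wx": 0,"wy": 0,"wz": 0,"grip": 1}])

```text
clock: 8.98
eef_pos: [552.3, 102.0, 240.3]
eef_rot: [-3.142, -0.001, 3.118]
wrist_force: [-0.9, -0.9, 0.9]
finger_gap: 94.2
```

```bash
python3 - <<'E'
from h import *
s=manip.read_state();print(s['eef_pos'],s['eef_rot'],s['finger_gap'],s['clock'],s['joints'])
p,d=manip.camera("wrist");cv2.imwrite("pics/w4.png",p[:,:,::-1]);np.save("pics/w4.npy",d)
for z in (128,166,86):print(proj("wrist",(554,101.5,z),s))
p,d=manip.camera("top");cv2.imwrite("pics/t4.png",p[:,:,::-1])
E
```

```text
[552.29489824 101.99747641 240.31152881] [-3.14155439e+00 -1.00684800e-03  3.11827950e+00] 94.19121075626016 8.975 [ 1.17358692e-01  3.02472133e-01  1.43642820e+00  1.04740056e-04
  1.40369459e+00 -1.43014197e+00]
[323.27101384 198.61559252]
[323.22012561 209.15766334]
[323.31459154 189.58797915]
```

View pics/w4.png

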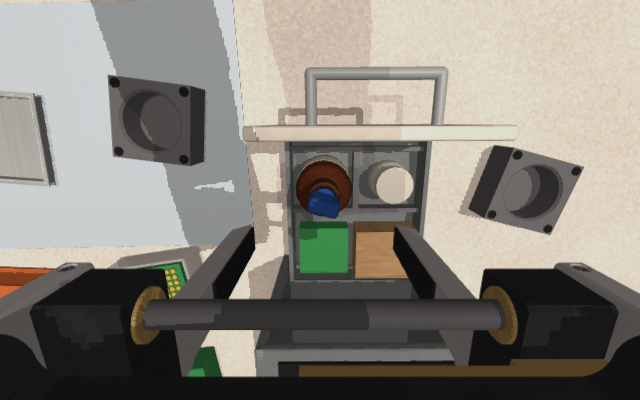

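```bash
python3 - <<'E'
from h import *
im=cv2.imread("pics/w4.png")
crop(im,285,145,365,230,8,"pics/c8.png")
crop(im,90,60,220,180,5,"pics/c9.png")
s=dict(eef_pos=np.array([552.29489824,101.99747641,240.31152881]),eef_rot=np.array([-3.14155439,-1.00684800e-03,3.11827950]))
print(proj("wrist",(470.9,-116.6,46),s),proj("wrist",(470.9,-116.6,8),s))
E
```

```text
[150.09223835 122.60601962] [166.08800306 122.57451684]
```

View pics/c8.png

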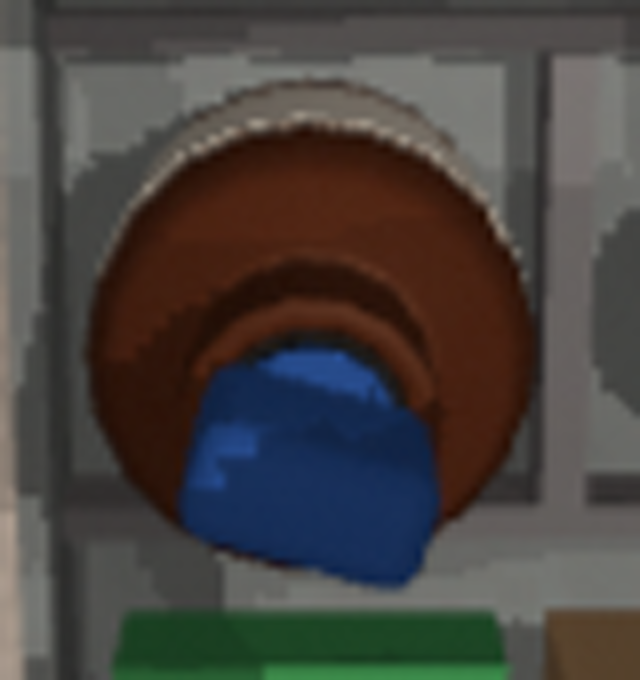

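View pics/c9.png

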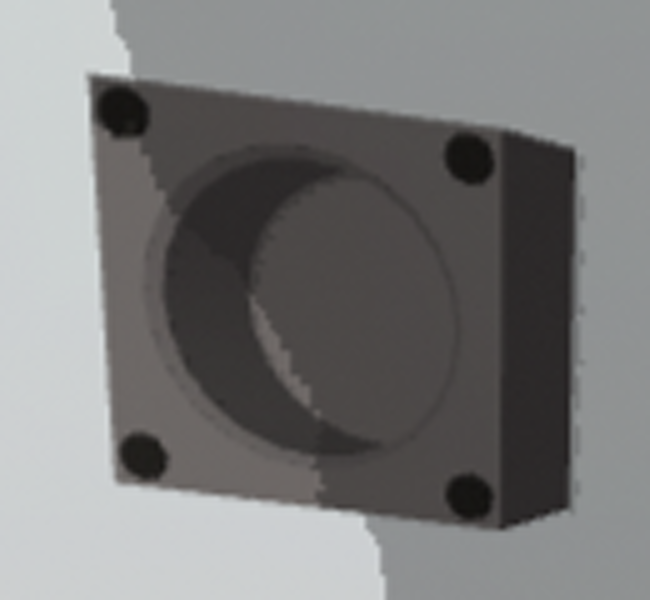

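Request:
play_rows(commands=[{"x": -0.0007,"y": 0.0005,"z": 0.023,"wx": 0,"wy": 0,"wz": 0,"grip": 1},{"x": 0,"y": 0,"z": 0.025,"wx": 0,"wy": 0,"wz": 0,"grip": 1},{"x": 0,"y": 0,"z": 0.025,"wx": 0,"wy": 0,"wz": 0,"grip": 1},{"x": 0,"y": 0,"z": 0.025,"wx": 0,"wy": 0,"wz": 0,"grip": 1},{"x": 0,"y": 0,"z": 0.025,"wx": 0,"wy": 0,"wz": 0,"grip": 1},{"x": 0,"y": 0,"z": 0.0135,"wx": 0,"wy": 0,"wz": 0,"grip": 1},{"x": 0,"y": 0,"z": 0,"wx": 0,"wy": 0,"wz": 0,"grip": 1}])

```text
clock: 9.95
eef_pos: [553.3, 102.4, 104.0]
eef_rot: [-3.141, -0.001, 3.119]
wrist_force: [0.0, 0.4, 0.2]
finger_gap: 93.9
```

Request:
play_rows(commands=[{"x": 0,"y": 0,"z": 0,"wx": 0,"wy": 0,"wz": 0,"grip": 0.55},{"x": 0,"y": 0,"z": 0,"wx": 0,"wy": 0,"wz": 0,"grip": 0.45},{"x": 0,"y": 0,"z": 0,"wx": 0,"wy": 0,"wz": 0,"grip": 0.2},{"x": 0,"y": 0,"z": 0,"wx": 0,"wy": 0,"wz": 0,"grip": 0.2},{"x": 0,"y": 0,"z": 0,"wx": 0,"wy": 0,"wz": 0,"grip": 0.2}], squeeze=35)

```text
clock: 10.58
eef_pos: [553.7, 102.2, 104.0]
eef_rot: [-3.142, 0.0, 3.118]
wrist_force: [0.9, -0.1, 0.4]
finger_gap: 47.7
```

Request:
play_rows(commands=[{"x": 0,"y": 0,"z": 0,"wx": 0,"wy": 0,"wz": 0,"grip": 0.2},{"x": 0,"y": 0,"z": 0,"wx": 0,"wy": 0,"wz": 0,"grip": 0.2},{"x": 0,"y": 0,"z": 0,"wx": 0,"wy": 0,"wz": 0,"grip": 0.2}])

```text
clock: 10.95
eef_pos: [553.7, 102.2, 103.9]
eef_rot: [-3.142, -0.0, 3.118]
wrist_force: [0.5, -0.8, 0.2]
finger_gap: 34.1
```

Request:
play_rows(commands=[{"x": 0,"y": 0,"z": -0.005,"wx": 0,"wy": 0,"wz": 0,"grip": 0.2},{"x": 0,"y": 0,"z": -0.01,"wx": 0,"wy": 0,"wz": 0,"grip": 0.2},{"x": 0,"y": 0,"z": -0.01,"wx": 0,"wy": 0,"wz": 0,"grip": 0.2},{"x": 0,"y": 0,"z": 0,"wx": 0,"wy": 0,"wz": 0,"grip": 0.2}])

```text
clock: 11.45
eef_pos: [554.1, 102.3, 130.1]
eef_rot: [3.141, 0.002, 3.118]
wrist_force: [-0.6, -0.1, -6.2]
finger_gap: 34.6
```

```bash
python3 - <<'E'
from h import *
s=manip.read_state();print(s['eef_pos'],s['eef_rot'],s['finger_gap'],s['clock'],s['wrist_force'])
p,d=manip.camera("wrist");cv2.imwrite("pics/w5.png",p[:,:,::-1]);np.save("pics/w5.npy",d)
E
```

```text
[554.0629219  102.32203986 130.06376744] [3.14134900e+00 1.75646140e-03 3.11827782e+00] 34.626738793001266 11.45 [-0.62678992 -0.1159899  -6.18167852]
```

View pics/w5.png

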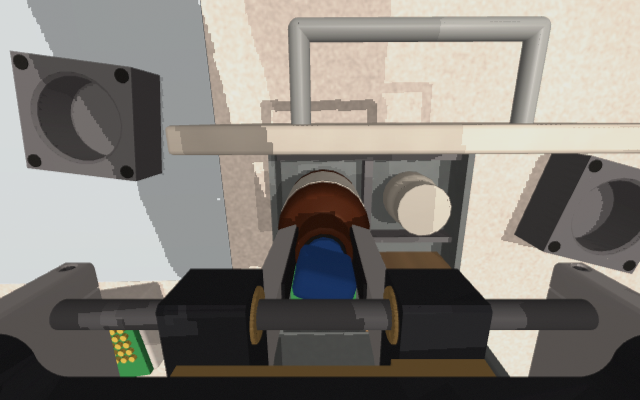

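Request:
play_rows(commands=[{"x": 0,"y": 0,"z": -0.015,"wx": 0,"wy": 0,"wz": 0,"grip": 0.2},{"x": 0,"y": 0,"z": -0.025,"wx": 0,"wy": 0,"wz": 0,"grip": 0.2},{"x": 0,"y": 0,"z": -0.025,"wx": 0,"wy": 0,"wz": 0,"grip": 0.2},{"x": 0,"y": -0.015,"z": -0.01,"wx": 0,"wy": 0,"wz": 0,"grip": 0.2},{"x": 0,"y": -0.03,"z": 0,"wx": 0,"wy": 0,"wz": 0,"grip": 0.2},{"x": 0,"y": -0.03,"z": 0,"wx": 0,"wy": 0,"wz": 0,"grip": 0.2},{"x": 0,"y": -0.03,"z": 0,"wx": 0,"wy": 0,"wz": 0,"grip": 0.2},{"x": 0.005,"y": -0.025,"z": 0,"wx": 0,"wy": 0,"wz": 0,"grip": 0.2},{"x": 0.02,"y": -0.025,"z": 0,"wx": 0,"wy": 0,"wz": 0,"grip": 0.2},{"x": 0.02,"y": -0.025,"z": 0,"wx": 0,"wy": 0,"wz": 0,"grip": 0.2},{"x": 0.02,"y": -0.025,"z": 0,"wx": 0,"wy": 0,"wz": 0,"grip": 0.2},{"x": 0.014,"y": -0.015,"z": 0.01,"wx": 0,"wy": 0,"wz": 0,"grip": 0.2},{"x": 0,"y": 0,"z": 0.015,"wx": 0,"wy": 0,"wz": 0,"grip": 0.2},{"x": 0,"y": 0,"z": 0,"wx": 0,"wy": 0,"wz": 0,"grip": 0.2},{"x": 0,"y": 0,"z": 0,"wx": 0,"wy": 0,"wz": 0,"grip": 0.2}])

```text
clock: 13.38
eef_pos: [469.9, -115.6, 179.1]
eef_rot: [3.142, 0.0, 3.119]
wrist_force: [-0.2, -0.4, -5.5]
finger_gap: 34.0
```

```bash
python3 - <<'E'
from h import *
s=manip.read_state();print(s['eef_pos'],s['eef_rot'],s['finger_gap'],s['clock'],s['wrist_force'])
p,d=manip.camera("wrist");cv2.imwrite("pics/w6.png",p[:,:,::-1]);np.save("pics/w6.npy",d)
p,d=manip.camera("scene");cv2.imwrite("pics/s6.png",p[:,:,::-1]);np.save("pics/s6.npy",d)
for q in[(469.7,-116,46),(470.9,-116.6,46)]:print(proj("wrist",q,s),proj("scene",q))
crop(cv2.imread("pics/w6.png"),230,90,410,240,4,"pics/c10.png")
crop(cv2.imread("pics/s6.png"),270,120,370,250,5,"pics/c11.png")
E
```

```text
[ 469.90191348 -115.58696312  179.11623398] [3.14156713e+00 4.56896336e-05 3.11877773e+00] 33.98462713002344 13.375 [-0.16999485 -0.38574425 -5.46610687]
[323.32070386 192.10298794] [317.98662633 204.24113501]
[322.81578877 193.14400367] [317.94804169 203.89912593]
```

View pics/c10.png

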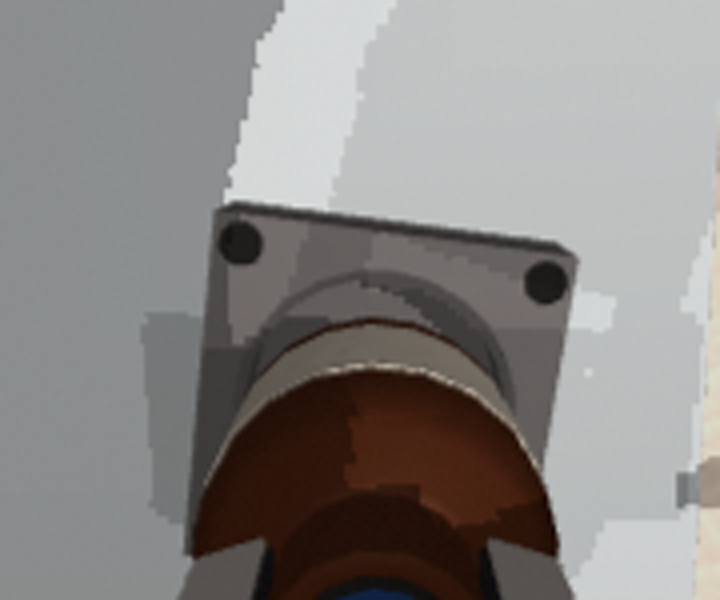

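View pics/c11.png

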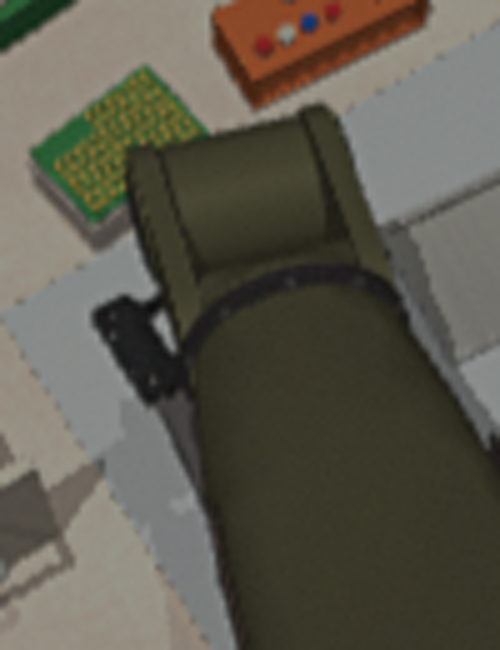

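```bash
python3 - <<'E'
from h import *
s4=dict(eef_pos=np.array([552.29489824,101.99747641,240.31152881]),eef_rot=np.array([-3.14155439,-1.00684800e-03,3.11827950]))
s6=dict(eef_pos=np.array([469.90191348,-115.58696312,179.11623398]),eef_rot=np.array([3.14156713,4.5e-05,3.11877773]))
a=[onz("wrist",(u+.5)/5+89.5,(v+.5)/5+59.5,46,s4) for u,v in[(123,111),(469,159),(143,456),(469,497)]]
print(np.round(a,1),np.mean(a,0))
b=[onz("wrist",(u+.5)/4+229.5,(v+.5)/4+89.5,46,s6) for u,v in[(240,243),(547,283)]]
print(np.round(b,1))
# square side L; centre from two screws
b=np.array(b)[:,:2];m=b.mean(0);e=b[1]-b[0];L=np.linalg.norm(e);print(L)
n=np.array([e[1],-e[0]])/L;
for sg in(1,-1):print(m+sg*n*L/2, m+sg*n*38)
# bottle body shoulder edge (z=foot+74) and foot centre in image
g=s6["eef_pos"]; foot=g[2]-92
for h,lab in((74,'shoulder'),(0,'foot')):
    c=np.array([g[0],g[1],foot+h]); print(lab,[((proj("wrist",c+np.array(o),s6)-[230,90])*4).round(0) for o in([0,0,0],[-34,0,0],[0,34,0],[0,-34,0])])
E
```

```text
[[ 421.7 -151.8   46. ]
 [ 434.8  -68.7   46. ]
 [ 505.2 -164.6   46. ]
 [ 517.9  -81.3   46. ]] [ 469.90206561 -116.58489058   46.        ]
[[ 422.1 -151.6   46. ]
 [ 434.9  -67.9   46. ]]
84.68225872629964
[ 470.36937063 -116.1349549 ] [ 466.07822248 -115.47810509]
[ 386.66209362 -103.32180861] [ 390.95324177 -103.97865843]
shoulder [array([375., 557.]), array([371., 378.]), array([559., 553.]), array([192., 561.])]
foot [array([375., 449.]), array([372., 312.]), array([512., 446.]), array([238., 452.])]
```

Request:
play_rows(commands=[{"x": -0.0013,"y": -0.0008,"z": 0.01,"wx": 0,"wy": 0,"wz": 0,"grip": 0.2},{"x": 0,"y": 0,"z": 0.015,"wx": 0,"wy": 0,"wz": 0,"grip": 0.2},{"x": 0,"y": 0,"z": 0.01,"wx": 0,"wy": 0,"wz": 0,"grip": 0.2},{"x": 0,"y": 0,"z": 0.005,"wx": 0,"wy": 0,"wz": 0,"grip": 0.2},{"x": 0,"y": 0,"z": 0.004,"wx": 0,"wy": 0,"wz": 0,"grip": 0.2},{"x": 0,"y": 0,"z": 0.004,"wx": 0,"wy": 0,"wz": 0,"grip": 0.2},{"x": 0,"y": 0,"z": 0,"wx": 0,"wy": 0,"wz": 0,"grip": 0.2}])

```text
clock: 14.35
eef_pos: [470.7, -116.7, 130.8]
eef_rot: [3.142, -0.0, 3.118]
wrist_force: [0.8, 0.8, -6.2]
finger_gap: 34.2
```

Request:
play_rows(commands=[{"x": 0,"y": 0,"z": 0.005,"wx": 0,"wy": 0,"wz": 0,"grip": 0.2},{"x": 0,"y": 0,"z": 0.005,"wx": 0,"wy": 0,"wz": 0,"grip": 0.2},{"x": 0,"y": 0,"z": 0.005,"wx": 0,"wy": 0,"wz": 0,"grip": 0.2},{"x": 0,"y": 0,"z": 0.005,"wx": 0,"wy": 0,"wz": 0,"grip": 0.2},{"x": 0,"y": 0,"z": 0.004,"wx": 0,"wy": 0,"wz": 0,"grip": 0.2},{"x": 0,"y": 0,"z": 0.002,"wx": 0,"wy": 0,"wz": 0,"grip": 0.2},{"x": 0,"y": 0,"z": 0,"wx": 0,"wy": 0,"wz": 0,"grip": 0.2}])

```text
clock: 15.22
eef_pos: [470.8, -116.7, 104.9]
eef_rot: [3.142, -0.0, 3.118]
wrist_force: [0.5, 0.1, -6.7]
finger_gap: 34.4
```

Request:
play_rows(commands=[{"x": 0,"y": 0,"z": 0.002,"wx": 0,"wy": 0,"wz": 0,"grip": 0.2},{"x": 0,"y": 0,"z": 0.0015,"wx": 0,"wy": 0,"wz": 0,"grip": 0.2},{"x": 0,"y": 0,"z": 0.001,"wx": 0,"wy": 0,"wz": 0,"grip": 0.2}])

```text
clock: 15.6
eef_pos: [470.8, -116.7, 100.4]
eef_rot: [-3.142, 0.0, 3.118]
wrist_force: [0.2, -0.8, -6.3]
finger_gap: 34.3
```

Request:
play_rows(commands=[{"x": 0,"y": 0,"z": 0.001,"wx": 0,"wy": 0,"wz": 0,"grip": 0.2}])

```text
clock: 15.72
eef_pos: [471.1, -116.8, 99.9]
eef_rot: [-3.141, 0.001, 3.118]
wrist_force: [-3.2, 0.8, 7.4]
finger_gap: 34.2
```

Request:
play_rows(commands=[{"x": 0,"y": 0,"z": 0.001,"wx": 0,"wy": 0,"wz": 0,"grip": 0.2}])

```text
clock: 15.85
eef_pos: [471.3, -116.9, 99.9]
eef_rot: [-3.141, 0.001, 3.118]
wrist_force: [-7.5, 1.7, 20.9]
finger_gap: 34.2
```

Request:
play_rows(commands=[{"x": 0,"y": 0,"z": -0.0015,"wx": 0,"wy": 0,"wz": 0,"grip": 0.2},{"x": 0,"y": 0,"z": 0,"wx": 0,"wy": 0,"wz": 0,"grip": 0.5},{"x": 0,"y": 0,"z": 0,"wx": 0,"wy": 0,"wz": 0,"grip": 0.7},{"x": 0,"y": 0,"z": 0,"wx": 0,"wy": 0,"wz": 0,"grip": 0.7},{"x": 0,"y": 0,"z": 0,"wx": 0,"wy": 0,"wz": 0,"grip": 0.7},{"x": 0,"y": 0,"z": -0.01,"wx": 0,"wy": 0,"wz": 0,"grip": 0.7},{"x": 0,"y": 0,"z": -0.03,"wx": 0,"wy": 0,"wz": 0,"grip": 0.7},{"x": 0,"y": 0,"z": -0.04,"wx": 0,"wy": 0,"wz": 0,"grip": 0.7},{"x": 0,"y": 0,"z": -0.04,"wx": 0,"wy": 0,"wz": 0,"grip": 0.7},{"x": 0,"y": 0,"z": -0.04,"wx": 0,"wy": 0,"wz": 0,"grip": 0.7},{"x": 0,"y": 0,"z": 0,"wx": 0,"wy": 0,"wz": 0,"grip": 0.7}])

```text
clock: 17.23
eef_pos: [471.6, -116.9, 263.3]
eef_rot: [-3.14, 0.005, 3.118]
wrist_force: [0.4, -0.5, -0.6]
finger_gap: 66.1
```

```bash
python3 - <<'E'
from h import *
s=manip.read_state();print(s['eef_pos'],s['eef_rot'],s['finger_gap'],s['clock'],s['wrist_force'])
p,d=manip.camera("wrist");cv2.imwrite("pics/w7.png",p[:,:,::-1]);np.save("pics/w7.npy",d)
print(proj("wrist",(470.8,-116.7,162),s),proj("wrist",(470.8,-116.7,82),s))
crop(cv2.imread("pics/w7.png"),260,130,390,260,6,"pics/c12.png")
E
```

```text
[ 471.62378366 -116.9214478   263.3063357 ] [-3.139937    0.00542039  3.11826739] 66.10411284327672 17.225 [ 0.411928   -0.46627657 -0.59837977]
[324.06234675 198.38479168] [324.07376543 182.0264593 ]
```

View pics/c12.png

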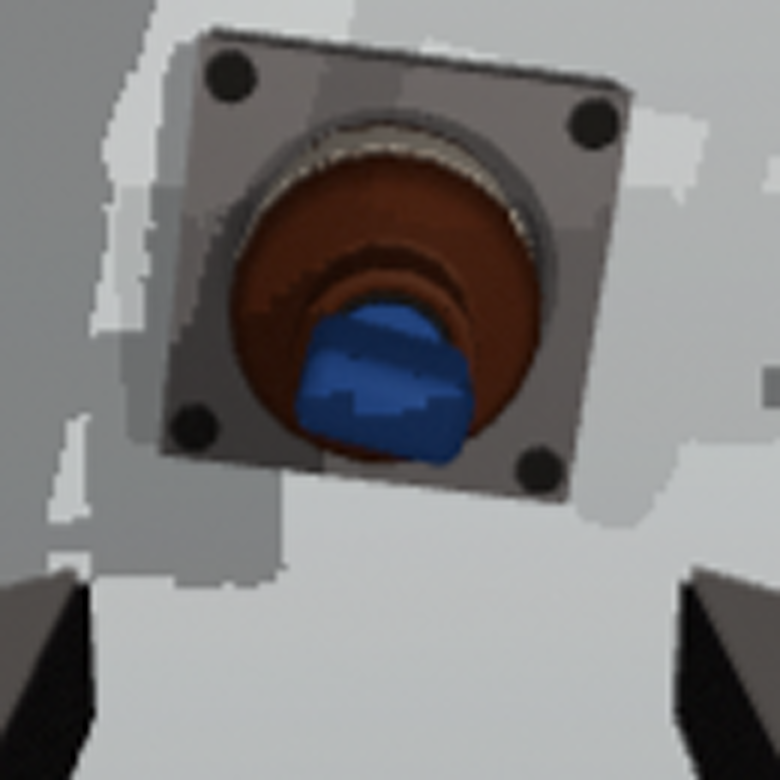

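View pics/w7.png

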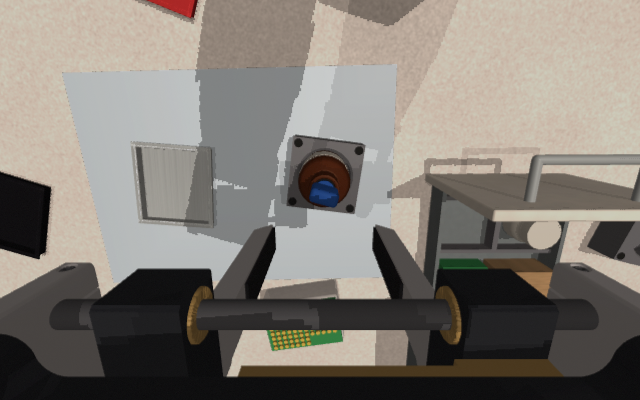

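```bash
python3 - <<'E'
from h import *
s=dict(eef_pos=np.array([471.62378366,-116.9214478,263.3063357]),eef_rot=np.array([-3.139937,0.00542039,3.11826739]))
im=cv2.imread("pics/w7.png");d=np.load("pics/w7.npy")
crop(im,300,170,350,215,16,"pics/c13.png")
pts=[]
for v in range(170,215):
  for u in range(300,350):
    q=unproj("wrist",u,v,d[v,u],s)
    if 155<q[2]<172 and im[v,u,0]>im[v,u,2]*1.5: pts.append(q)
pts=np.array(pts,np.float32);print(len(pts),pts.min(0),pts.max(0),np.median(pts,0))
print(cv2.minAreaRect(pts[:,:2]))
b=(im[:,:,0]>im[:,:,2]*1.5+10)
for v in range(175,215):
    us=np.where(b[v,300:350])[0]+300
    if len(us):print(v,us.min(),us.max(),[round(float(unproj("wrist",u,v,d[v,u],s)[2])) for u in (us.min()+2,320,325,us.max()-2)])
E
```

```text
435 [ 459.50836 -132.2072   155.02052] [ 480.2683  -102.27217  164.29678] [ 469.0543  -116.90739  161.84743]Traceback (most recent call last):
  File "<stdin>", line 11, in <module>
cv2.error: OpenCV(4.12.0) /io/opencv/modules/imgproc/src/convhull.cpp:143: error: (-215:Assertion failed) total >= 0 && (depth == CV_32F || depth == CV_32S) in function 'convexHull'
```

View pics/c13.png

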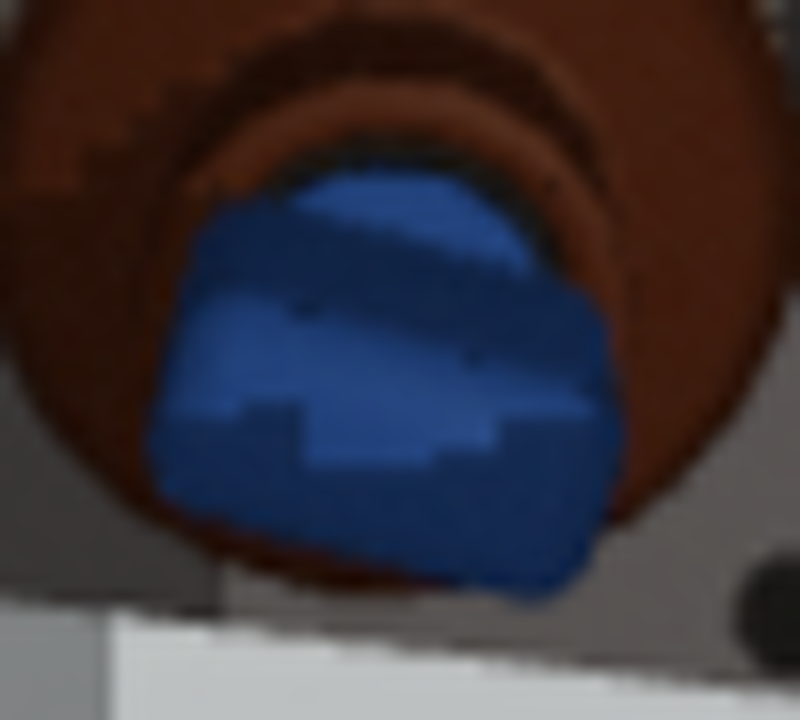

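Request:
play_rows(commands=[{"x": 0,"y": 0,"z": 0,"wx": 0,"wy": 0,"wz": 10.5,"grip": 0.5},{"x": 0,"y": 0,"z": 0,"wx": 0,"wy": 0,"wz": 10.5,"grip": 0.5},{"x": 0,"y": 0,"z": 0,"wx": 0,"wy": 0,"wz": 10.5,"grip": 0.5},{"x": 0,"y": 0,"z": 0,"wx": 0,"wy": 0,"wz": 10.5,"grip": 0.5},{"x": 0,"y": 0,"z": 0,"wx": 0,"wy": 0,"wz": 10.5,"grip": 0.5},{"x": 0,"y": 0,"z": 0,"wx": 0,"wy": 0,"wz": 10.5,"grip": 0.5},{"x": 0,"y": 0,"z": 0,"wx": 0,"wy": 0,"wz": 10.5,"grip": 0.5},{"x": 0,"y": 0,"z": 0,"wx": 0,"wy": 0,"wz": 10.5,"grip": 0.5},{"x": 0,"y": 0,"z": 0,"wx": 0,"wy": 0,"wz": 10.5,"grip": 0.5},{"x": 0,"y": 0,"z": 0,"wx": 0,"wy": 0,"wz": 10.5,"grip": 0.5},{"x": 0,"y": -0.0008,"z": 0.025,"wx": 0,"wy": 0,"wz": 0.5,"grip": 0.5},{"x": 0,"y": 0,"z": 0.025,"wx": 0,"wy": 0,"wz": 0,"grip": 0.5},{"x": 0,"y": 0,"z": 0,"wx": 0,"wy": 0,"wz": 0,"grip": 0.5},{"x": 0,"y": 0,"z": 0,"wx": 0,"wy": 0,"wz": 0,"grip": 0.5}])

```text
clock: 19.02
eef_pos: [470.2, -116.5, 210.5]
eef_rot: [3.141, -0.0, 1.277]
wrist_force: [0.4, -1.1, -0.5]
finger_gap: 46.9
```

```bash
python3 - <<'E'
from h import *
s=manip.read_state();print(s['eef_pos'],s['eef_rot'],s['finger_gap'],s['clock'],s['joints'])
p,d=manip.camera("wrist");cv2.imwrite("pics/w8.png",p[:,:,::-1]);np.save("pics/w8.npy",d)
print((proj("wrist",(470.7,-116.7,162),s)-[270,150])*7)
crop(cv2.imread("pics/w8.png"),270,150,370,235,7,"pics/c14.png")
E
```

```text
[ 470.17625541 -116.51353343  210.5035877 ] [ 3.14131067e+00 -1.71907465e-05  1.27684717e+00] 46.93493541835797 19.025 [-3.18558082e-01  1.48733206e-01  1.69396099e+00  2.50461440e-05
  1.29861699e+00 -2.46156531e-02]
[389.65662809 451.00386091]
```

View pics/c14.png

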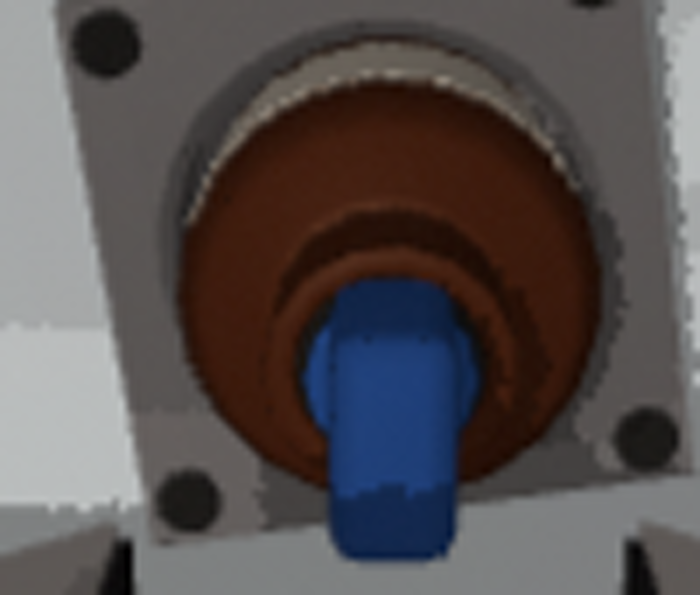

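Request:
play_rows(commands=[{"x": 0,"y": 0.0004,"z": 0.02,"wx": 0,"wy": 0,"wz": 0,"grip": 0.5},{"x": 0,"y": 0,"z": 0.02,"wx": 0,"wy": 0,"wz": 0,"grip": 0.5},{"x": 0,"y": 0,"z": 0.02,"wx": 0,"wy": 0,"wz": 0,"grip": 0.5},{"x": 0,"y": 0,"z": 0.0195,"wx": 0,"wy": 0,"wz": 0,"grip": 0.4},{"x": 0,"y": 0,"z": 0,"wx": 0,"wy": 0,"wz": 0,"grip": 0.3},{"x": 0,"y": 0,"z": 0,"wx": 0,"wy": 0,"wz": 0,"grip": 0.05},{"x": 0,"y": 0,"z": 0,"wx": 0,"wy": 0,"wz": 0,"grip": 0.05},{"x": 0,"y": 0,"z": 0,"wx": 0,"wy": 0,"wz": 0,"grip": 0.05},{"x": 0,"y": 0,"z": 0,"wx": 0,"wy": 0,"wz": 0,"grip": 0.05},{"x": 0,"y": 0,"z": 0,"wx": 0,"wy": 0,"wz": 0,"grip": 0.05}], squeeze=40)

```text
clock: 20.32
eef_pos: [471.2, -116.8, 131.4]
eef_rot: [3.139, 0.0, 1.277]
wrist_force: [2.4, -1.1, 6.8]
finger_gap: 16.2
```

Request:
play_rows(commands=[{"x": 0,"y": 0.0009,"z": -0.0004,"wx": 4.5,"wy": 0,"wz": 0,"grip": 0.05},{"x": 0,"y": 0.0009,"z": 0,"wx": 4.5,"wy": 0,"wz": 0,"grip": 0.05}])

```text
clock: 20.58
eef_pos: [471.8, -117.1, 130.9]
eef_rot: [-2.982, 0.0, 1.277]
wrist_force: [-0.5, 0.3, -0.9]
finger_gap: 15.8
```

Request:
play_rows(commands=[{"x": 0,"y": -0.0018,"z": -0.0003,"wx": -9,"wy": 0,"wz": 0,"grip": 0.05},{"x": 0,"y": -0.0018,"z": -0.0003,"wx": -9,"wy": 0,"wz": 0,"grip": 0.05}])

```text
clock: 20.82
eef_pos: [468.1, -115.9, 130.4]
eef_rot: [2.983, -0.0, 1.277]
wrist_force: [-0.8, -0.1, -6.3]
finger_gap: 16.0
```

Request:
play_rows(commands=[{"x": 0,"y": 0.0019,"z": -0.0003,"wx": 9,"wy": 0,"wz": 0,"grip": 0.05},{"x": 0,"y": 0.0019,"z": -0.0003,"wx": 9,"wy": 0,"wz": 0,"grip": 0.05}])

```text
clock: 21.08
eef_pos: [471.5, -116.9, 133.1]
eef_rot: [-2.98, 0.0, 1.277]
wrist_force: [2.2, -0.0, -7.7]
finger_gap: 15.6
```

Request:
play_rows(commands=[{"x": 0,"y": 0,"z": 0,"wx": 0,"wy": 0,"wz": 0,"grip": 0.05}])

```text
clock: 21.2
eef_pos: [472.5, -117.3, 131.1]
eef_rot: [-2.981, -0.0, 1.277]
wrist_force: [-0.6, 0.4, -7.2]
finger_gap: 15.8
```

```bash
python3 - <<'E'
from h import *
s=manip.read_state();print(s['eef_pos'],s['eef_rot'],s['finger_gap'],s['clock'],s['wrist_force'],s['moment'])
p,d=manip.camera("wrist");cv2.imwrite("pics/w9.png",p[:,:,::-1]);np.save("pics/w9.npy",d)
crop(cv2.imread("pics/w9.png"),210,90,430,250,3.6,"pics/c15.png")
E
```

```text
[ 472.50726532 -117.29912967  131.13926974] [-2.98112704e+00 -2.71739113e-05  1.27680694e+00] 15.770666247632427 21.2 [-0.6172249   0.37144977 -7.23966553] [-0.11726079 -0.22331247  0.02623979]
```

View pics/c15.png

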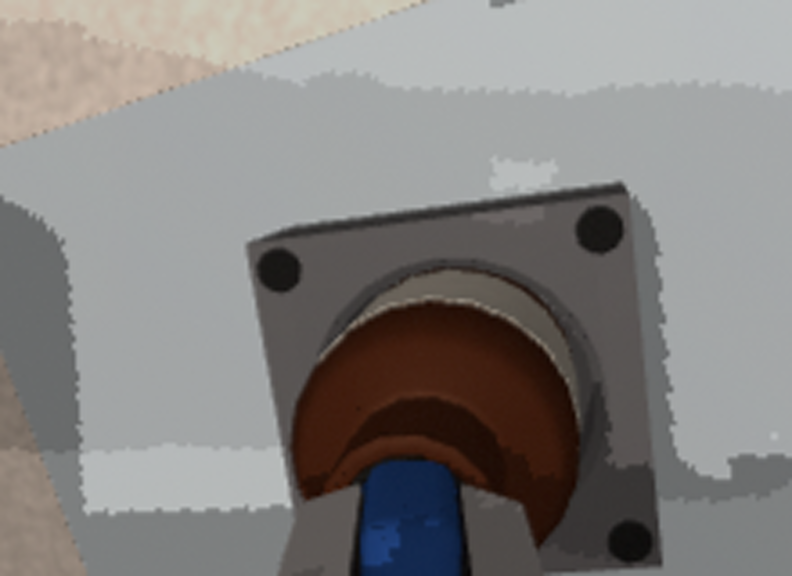

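Request:
play_rows(commands=[{"x": 0,"y": -0.0009,"z": 0.0004,"wx": -4.5,"wy": 0,"wz": 0,"grip": 0.05},{"x": 0,"y": -0.0009,"z": 0.0004,"wx": -4.5,"wy": 0,"wz": 0,"grip": 0.05},{"x": 0,"y": 0,"z": 0,"wx": 0,"wy": 0,"wz": 0,"grip": 0.05}])

```text
clock: 21.62
eef_pos: [469.5, -116.2, 132.3]
eef_rot: [3.14, -0.0, 1.277]
wrist_force: [-0.5, 0.2, -5.6]
finger_gap: 15.6
```

```bash
python3 - <<'E'
from h import *
s=manip.read_state();print(s['eef_pos'],s['eef_rot'],s['finger_gap'],s['clock'],s['wrist_force'],s['moment'])
p,d=manip.camera("wrist");cv2.imwrite("pics/w10.png",p[:,:,::-1]);np.save("pics/w10.npy",d)
crop(cv2.imread("pics/w10.png"),210,90,430,250,3.6,"pics/c16.png")
E
```

```text
[ 469.47926448 -116.21551587  132.25982821] [ 3.14041602e+00 -2.09590650e-05  1.27693573e+00] 15.625322873430909 21.625 [-0.46869548  0.23773914 -5.60471572] [-0.00993355  0.07302285  0.03284533]
```

View pics/c16.png

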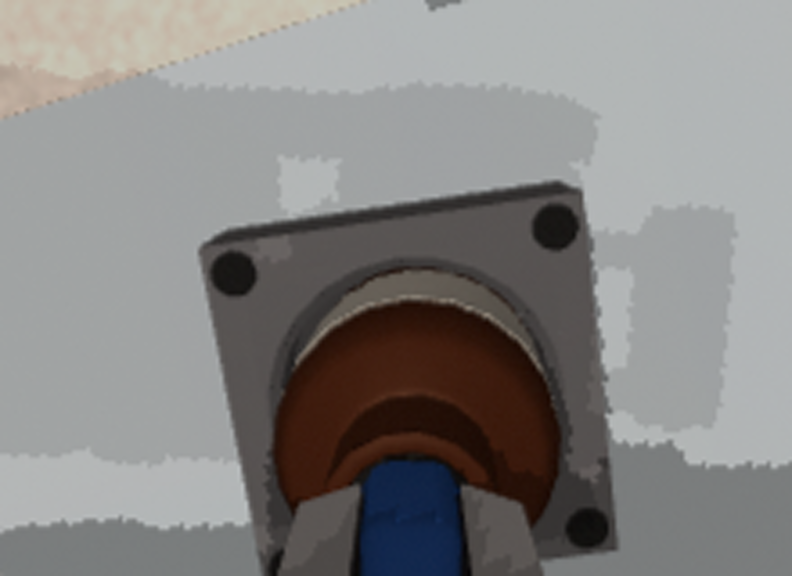

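Request:
play_rows(commands=[{"x": 0,"y": 0,"z": 0.0005,"wx": 0,"wy": 0,"wz": 0,"grip": 0.05},{"x": 0,"y": 0,"z": 0,"wx": 0,"wy": 0,"wz": 0,"grip": 0.05}])

```text
clock: 21.92
eef_pos: [470.9, -116.8, 131.6]
eef_rot: [3.142, 0.0, 1.277]
wrist_force: [0.6, 0.0, -3.3]
finger_gap: 15.7
```

Request:
play_rows(commands=[{"x": 0,"y": 0,"z": 0.0005,"wx": 0,"wy": 0,"wz": 0,"grip": 0.05},{"x": 0,"y": 0,"z": 0,"wx": 0,"wy": 0,"wz": 0,"grip": 0.05}])

```text
clock: 22.18
eef_pos: [471.0, -116.8, 131.3]
eef_rot: [3.141, -0.0, 1.277]
wrist_force: [2.2, -0.6, 2.0]
finger_gap: 15.8
```

Request:
play_rows(commands=[{"x": 0,"y": 0.0006,"z": 0,"wx": 3,"wy": 0,"wz": 0,"grip": 0.05},{"x": 0,"y": 0.0006,"z": 0,"wx": 3,"wy": 0,"wz": 0,"grip": 0.05},{"x": 0,"y": 0.0006,"z": 0,"wx": 3,"wy": 0,"wz": 0,"grip": 0.05},{"x": 0,"y": 0,"z": 0,"wx": 0,"wy": 0,"wz": 0,"grip": 0.05},{"x": 0,"y": 0,"z": 0,"wx": 0,"wy": 0,"wz": 0,"grip": 0.05}])

```text
clock: 22.8
eef_pos: [472.2, -117.1, 130.9]
eef_rot: [-2.986, 0.0, 1.277]
wrist_force: [1.2, -1.1, -0.3]
finger_gap: 15.8
```

```bash
cat > st.py <<'E'
from h import *
s=manip.read_state();print(s['clock'],s['eef_pos'].round(1),s['eef_rot'].round(3),s['wrist_force'].round(1),s['moment'].round(3))
E
python3 st.py; python3 - <<'E'
from h import *
p,d=manip.camera("wrist");cv2.imwrite("pics/w11.png",p[:,:,::-1])
crop(cv2.imread("pics/w11.png"),210,90,430,250,3.6,"pics/c17.png")
E
```

```text
22.8 [ 472.2 -117.1  130.9] [-2.986  0.     1.277] [ 1.2 -1.1 -0.3] [-0.15  -0.436 -0.007]
```

View pics/c17.png

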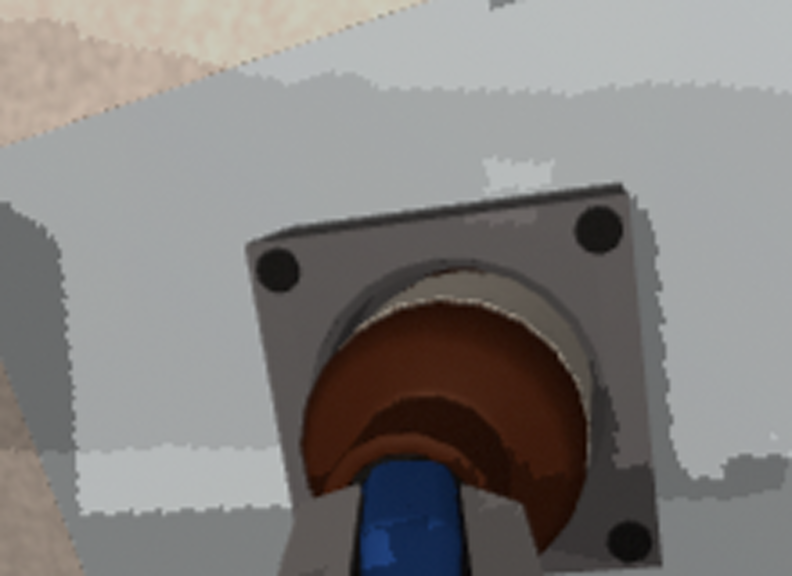

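```bash
python3 - <<'E'
from h import *
def chk(s,ax):
    t=np.linspace(0,2*np.pi,90)
    for z,r in((82,34.3),(8,34)):
        q=np.array([(proj("wrist",(ax[0]+r*np.cos(a),ax[1]+r*np.sin(a),z),s)-[210,90])*3.6 for a in t])
        print(z,'u',q[:,0].min().round(),q[:,0].max().round(),'vmin',q[:,1].min().round(), 'at u',q[q[:,1].argmin(),0].round())
    print('screw',[((proj("wrist",(x,y,46),s)-[210,90])*3.6).round() for x,y in((421.7,-151.8),(434.8,-68.7),(505.2,-164.6),(517.9,-81.3))])
S=lambda p,r:dict(eef_pos=np.array(p),eef_rot=np.array(r))
print('c16');chk(S([469.479,-116.2155,132.26],[3.1404,0,1.2769]),(471,-116.7))
print('c15');chk(S([472.507,-117.3,131.14],[-2.98113,0,1.2768]),(471,-116.7))
print('c17');chk(S([472.2,-117.1,130.9],[-2.986,0,1.2768]),(471,-116.7))
E
```

```text
c16
82 u 275.0 566.0 vmin 302.0 at u 422.0
8 u 307.0 529.0 vmin 259.0 at u 419.0
screw [array([288., 568.]), array([233., 273.]), array([586., 528.]), array([554., 227.])]
c15
82 u 299.0 590.0 vmin 303.0 at u 443.0
8 u 363.0 587.0 vmin 260.0 at u 475.0
screw [array([328., 561.]), array([279., 269.]), array([629., 541.]), array([598., 229.])]
c17
82 u 299.0 590.0 vmin 303.0 at u 444.0
8 u 362.0 586.0 vmin 260.0 at u 475.0
screw [array([327., 562.]), array([278., 270.]), array([629., 542.]), array([598., 230.])]
```

Request:
play_rows(commands=[{"x": 0,"y": -0.0009,"z": -0.0001,"wx": -4.5,"wy": 0,"wz": 0,"grip": 0.05},{"x": 0,"y": -0.0009,"z": -0.0001,"wx": -4.5,"wy": 0,"wz": 0,"grip": 0.05},{"x": 0,"y": -0.0009,"z": -0.0001,"wx": -4.5,"wy": 0,"wz": 0,"grip": 0.05},{"x": 0,"y": -0.0009,"z": -0.0001,"wx": -4.5,"wy": 0,"wz": 0,"grip": 0.05},{"x": 0,"y": 0,"z": 0,"wx": 0,"wy": 0,"wz": 0,"grip": 0.05}])

```text
clock: 23.48
eef_pos: [467.8, -115.8, 131.4]
eef_rot: [2.985, 0.0, 1.277]
wrist_force: [-0.0, -0.7, -3.1]
finger_gap: 15.6
```

```bash
python3 st.py
```

```text
23.475 [ 467.8 -115.8  131.4] [2.985 0.    1.277] [-0.  -0.7 -3.1] [-0.002  0.205  0.068]
```

Request:
play_rows(commands=[{"x": 0,"y": 0.0009,"z": -0.0001,"wx": 4.5,"wy": 0,"wz": 0,"grip": 0.05},{"x": 0,"y": 0.0009,"z": -0.0001,"wx": 4.5,"wy": 0,"wz": 0,"grip": 0.05},{"x": 0,"y": 0.0009,"z": -0.0001,"wx": 4.5,"wy": 0,"wz": 0,"grip": 0.05},{"x": 0,"y": 0.0009,"z": 0,"wx": 4.5,"wy": 0,"wz": 0,"grip": 0.05},{"x": 0,"y": 0,"z": 0,"wx": 0,"wy": 0,"wz": 0,"grip": 0.05}])

```text
clock: 24.1
eef_pos: [472.4, -117.2, 131.4]
eef_rot: [-2.982, 0.0, 1.277]
wrist_force: [-1.1, 1.2, 1.2]
finger_gap: 15.9
```

```bash
python3 st.py; python3 - <<'E'
from h import *
p,d=manip.camera("wrist");cv2.imwrite("pics/w12.png",p[:,:,::-1])
crop(cv2.imread("pics/w12.png"),210,90,430,250,3.6,"pics/c18.png")
E
```

```text
24.1 [ 472.4 -117.2  131.4] [-2.982  0.     1.277] [-1.1  1.2  1.2] [-0.032  0.38   0.024]
```

View pics/c18.png

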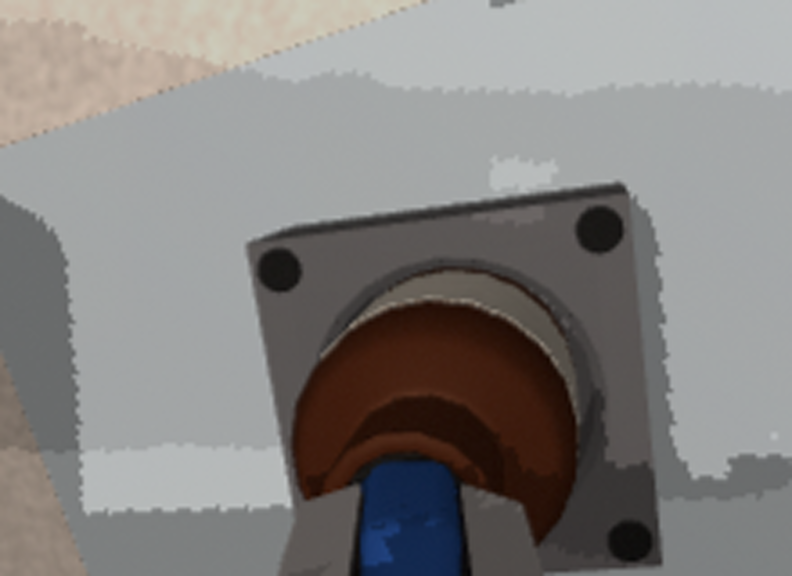

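Request:
play_rows(commands=[{"x": 0,"y": 0,"z": 0,"wx": 0,"wy": 0,"wz": 0,"grip": 0.05},{"x": 0,"y": 0,"z": 0,"wx": 0,"wy": 0,"wz": 0,"grip": 0.05}])

```text
clock: 24.4
eef_pos: [471.8, -117.0, 131.6]
eef_rot: [-2.985, -0.0, 1.277]
wrist_force: [0.3, -0.7, -6.5]
finger_gap: 15.7
```

```bash
python3 st.py; python3 - <<'E'
from h import *
p,d=manip.camera("wrist");cv2.imwrite("pics/w13.png",p[:,:,::-1])
a=cv2.imread("pics/w13.png");crop(a,210,90,430,250,3.6,"pics/c19.png")
b=cv2.imread("pics/w12.png");print(np.abs(a.astype(int)-b).mean())
p,d=manip.camera("scene");cv2.imwrite("pics/s13.png",p[:,:,::-1])
p,d=manip.camera("top");cv2.imwrite("pics/t13.png",p[:,:,::-1])
E
```

```text
24.4 [ 471.8 -117.   131.6] [-2.985 -0.     1.277] [ 0.3 -0.7 -6.5] [-0.129 -0.18  -0.01 ]
1.1707734375
```

View pics/c19.png

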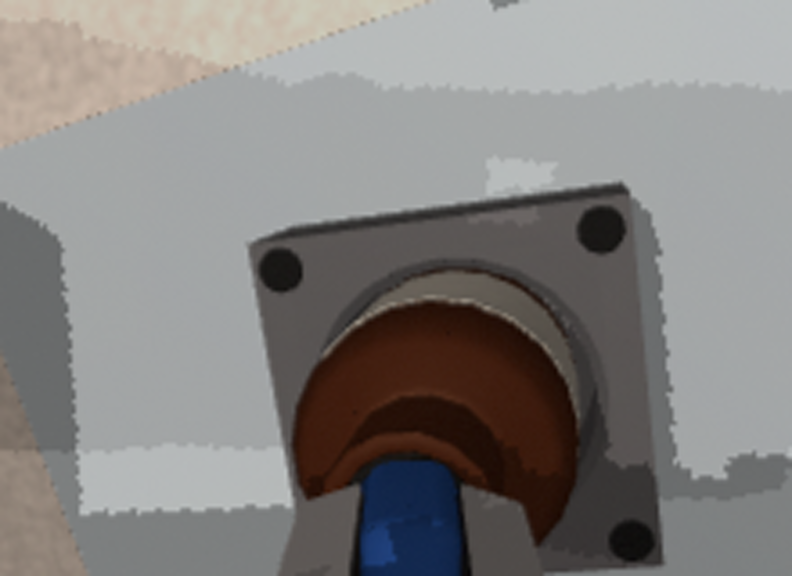

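Request:
play_rows(commands=[{"x": 0,"y": 0,"z": 0.0004,"wx": 0,"wy": 0,"wz": 0,"grip": 0.05},{"x": 0,"y": 0,"z": 0.0003,"wx": 0,"wy": 0,"wz": 0,"grip": 0.05},{"x": 0,"y": 0,"z": 0,"wx": 0,"wy": 0,"wz": 0,"grip": 0.05}])

```text
clock: 24.92
eef_pos: [472.2, -117.1, 131.4]
eef_rot: [-2.985, 0.0, 1.277]
wrist_force: [-1.2, -0.3, -1.1]
finger_gap: 15.6
```

```bash
python3 st.py
```

```text
24.925 [ 472.2 -117.1  131.4] [-2.985  0.     1.277] [-1.2 -0.3 -1.1] [-0.048  0.24   0.002]
```

Request:
play_rows(commands=[{"x": 0,"y": -0.0005,"z": 0.0002,"wx": -2.5,"wy": 0,"wz": 0,"grip": 0.05},{"x": 0,"y": -0.0005,"z": 0,"wx": -2.5,"wy": 0,"wz": 0,"grip": 0.05},{"x": 0,"y": -0.0005,"z": 0,"wx": -2.5,"wy": 0,"wz": 0,"grip": 0.05},{"x": 0,"y": -0.0005,"z": -0.0002,"wx": -2.5,"wy": 0,"wz": 0,"grip": 0.05},{"x": 0,"y": -0.0005,"z": -0.0002,"wx": -2.5,"wy": 0,"wz": 0,"grip": 0.05},{"x": 0,"y": -0.0005,"z": -0.0001,"wx": -2.5,"wy": 0,"wz": 0,"grip": 0.05},{"x": 0,"y": -0.0006,"z": 0,"wx": -3,"wy": 0,"wz": 0,"grip": 0.05},{"x": 0,"y": 0,"z": 0,"wx": 0,"wy": 0,"wz": 0,"grip": 0.05},{"x": 0,"y": 0,"z": 0,"wx": 0,"wy": 0,"wz": 0,"grip": 0.05}])

```text
clock: 26.05
eef_pos: [468.8, -116.1, 131.8]
eef_rot: [2.985, 0.0, 1.277]
wrist_force: [-2.1, 0.7, -1.1]
finger_gap: 15.8
```

```bash
python3 st.py; cat > im.py <<'E'
import sys
from h import *
n=sys.argv[1]
p,d=manip.camera("wrist");cv2.imwrite(f"pics/w{n}.png",p[:,:,::-1])
crop(p[:,:,::-1],210,90,430,250,3.6,f"pics/k{n}.png")
s=manip.read_state()
t=np.linspace(0,2*np.pi,90)
for z,r in((82,34.3),(8,34)):
    q=np.array([(proj("wrist",(471+r*np.cos(a),-116.7+r*np.sin(a),z),s)-[210,90])*3.6 for a in t])
    print('pred',z,'u',q[:,0].min().round(),q[:,0].max().round(),'vmin',q[:,1].min().round(), 'at u',q[q[:,1].argmin(),0].round())
E
python3 im.py 14
```

```text
26.05 [ 468.8 -116.1  131.8] [2.985 0.    1.277] [-2.1  0.7 -1.1] [0.073 0.569 0.009]
pred 82 u 242.0 531.0 vmin 302.0 at u 390.0
pred 8 u 243.0 466.0 vmin 259.0 at u 356.0
```

View pics/k14.png

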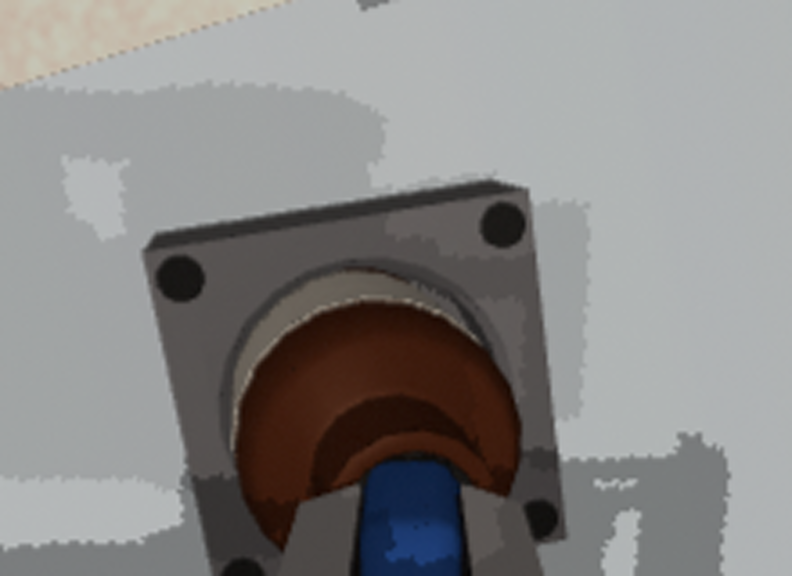

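Request:
play_rows(commands=[{"x": 0,"y": 0.0005,"z": 0.0002,"wx": 2.5,"wy": 0,"wz": 0,"grip": 0.05},{"x": 0,"y": 0.0005,"z": 0,"wx": 2.5,"wy": 0,"wz": 0,"grip": 0.05},{"x": 0,"y": 0.0005,"z": -0.0002,"wx": 2.5,"wy": 0,"wz": 0,"grip": 0.05},{"x": 0,"y": 0.0005,"z": -0.0003,"wx": 2.5,"wy": 0,"wz": 0,"grip": 0.05},{"x": 0,"y": 0.0005,"z": -0.0003,"wx": 2.5,"wy": 0,"wz": 0,"grip": 0.05},{"x": 0,"y": 0.0005,"z": -0.0002,"wx": 2.5,"wy": 0,"wz": 0,"grip": 0.05},{"x": 0,"y": 0.0006,"z": 0,"wx": 3,"wy": 0,"wz": 0,"grip": 0.05},{"x": 0,"y": 0,"z": 0.0001,"wx": 0,"wy": 0,"wz": 0,"grip": 0.05},{"x": 0,"y": 0,"z": 0,"wx": 0,"wy": 0,"wz": 0,"grip": 0.05}])

```text
clock: 27.22
eef_pos: [472.2, -117.1, 132.4]
eef_rot: [-2.986, 0.0, 1.277]
wrist_force: [-1.6, 0.7, 0.9]
finger_gap: 15.9
```

```bash
python3 st.py;python3 im.py 15
```

```text
27.225 [ 472.2 -117.1  132.4] [-2.986  0.     1.277] [-1.6  0.7  0.9] [-0.028  0.179  0.006]
pred 82 u 301.0 591.0 vmin 302.0 at u 445.0
pred 8 u 363.0 586.0 vmin 259.0 at u 476.0
```

View pics/k15.png

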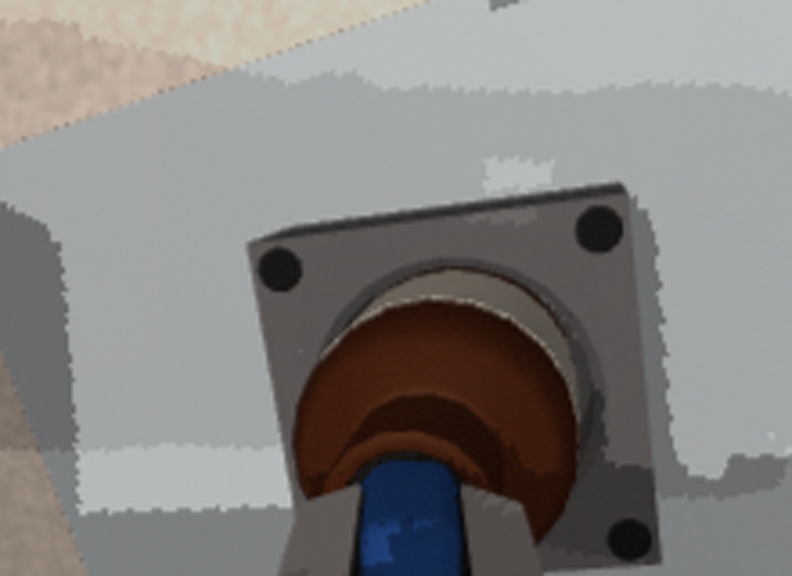

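Request:
play_rows(commands=[{"x": 0,"y": -0.0005,"z": 0.0001,"wx": -2.5,"wy": 0,"wz": 0,"grip": 0.05},{"x": 0,"y": -0.0006,"z": 0,"wx": -2.5,"wy": 0,"wz": 0,"grip": 0.05},{"x": 0,"y": -0.0005,"z": -0.0002,"wx": -2.5,"wy": 0,"wz": 0,"grip": 0.05},{"x": 0,"y": -0.0006,"z": -0.0003,"wx": -2.5,"wy": 0,"wz": 0,"grip": 0.05},{"x": 0,"y": -0.0005,"z": -0.0003,"wx": -2.5,"wy": 0,"wz": 0,"grip": 0.05},{"x": 0,"y": -0.0006,"z": -0.0002,"wx": -2.5,"wy": 0,"wz": 0,"grip": 0.05},{"x": 0,"y": -0.0006,"z": 0,"wx": -3,"wy": 0,"wz": 0,"grip": 0.05},{"x": 0,"y": 0,"z": 0.0001,"wx": 0,"wy": 0,"wz": 0,"grip": 0.05},{"x": 0,"y": 0,"z": 0,"wx": 0,"wy": 0,"wz": 0,"grip": 0.05}])

```text
clock: 28.4
eef_pos: [468.3, -116.0, 133.1]
eef_rot: [2.986, 0.0, 1.277]
wrist_force: [0.1, -1.1, -5.3]
finger_gap: 15.6
```

Request:
play_rows(commands=[{"x": 0,"y": 0.0005,"z": 0.0001,"wx": 2.5,"wy": 0,"wz": 0,"grip": 0.05},{"x": 0,"y": 0.0006,"z": 0,"wx": 2.5,"wy": 0,"wz": 0,"grip": 0.05},{"x": 0,"y": 0.0006,"z": -0.0002,"wx": 2.5,"wy": 0,"wz": 0,"grip": 0.05},{"x": 0,"y": 0.0006,"z": -0.0003,"wx": 2.5,"wy": 0,"wz": 0,"grip": 0.05},{"x": 0,"y": 0.0006,"z": -0.0003,"wx": 2.5,"wy": 0,"wz": 0,"grip": 0.05},{"x": 0,"y": 0.0006,"z": -0.0002,"wx": 2.5,"wy": 0,"wz": 0,"grip": 0.05},{"x": 0,"y": 0.0007,"z": 0,"wx": 3,"wy": 0,"wz": 0,"grip": 0.05},{"x": 0,"y": 0,"z": 0.0001,"wx": 0,"wy": 0,"wz": 0,"grip": 0.05},{"x": 0,"y": 0,"z": 0,"wx": 0,"wy": 0,"wz": 0,"grip": 0.05}])

```text
clock: 29.52
eef_pos: [472.7, -117.2, 134.2]
eef_rot: [-2.986, -0.0, 1.277]
wrist_force: [0.8, -0.7, -1.2]
finger_gap: 15.9
```

```bash
python3 st.py;python3 im.py 16
```

```text
29.525 [ 472.7 -117.2  134.2] [-2.986 -0.     1.277] [ 0.8 -0.7 -1.2] [-0.019 -0.273 -0.003]
pred 82 u 301.0 588.0 vmin 301.0 at u 444.0
pred 8 u 363.0 584.0 vmin 258.0 at u 474.0
```

View pics/k16.png

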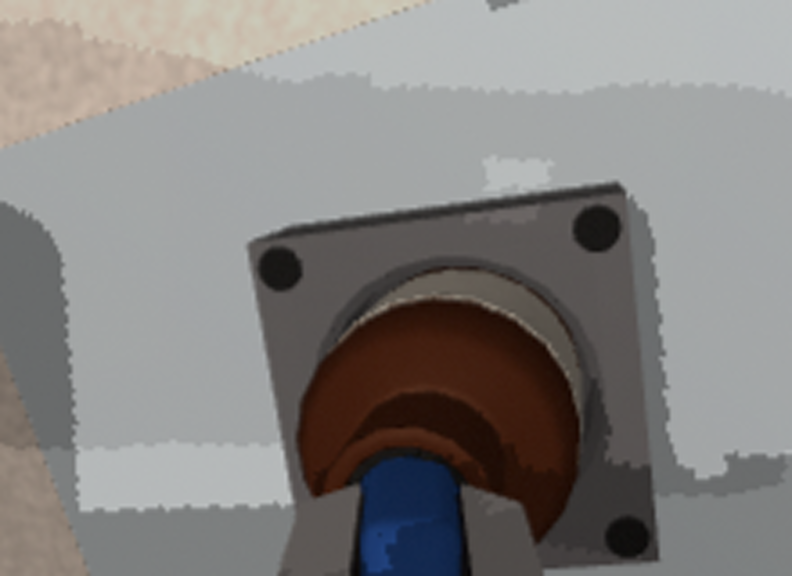

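Request:
play_rows(commands=[{"x": 0,"y": -0.0006,"z": 0.0003,"wx": -2.5,"wy": 0,"wz": 0,"grip": 0.05},{"x": 0,"y": -0.0006,"z": 0,"wx": -2.5,"wy": 0,"wz": 0,"grip": 0.05},{"x": 0,"y": -0.0006,"z": -0.0002,"wx": -2.5,"wy": 0,"wz": 0,"grip": 0.05},{"x": 0,"y": -0.0006,"z": -0.0003,"wx": -2.5,"wy": 0,"wz": 0,"grip": 0.05},{"x": 0,"y": -0.0006,"z": -0.0003,"wx": -2.5,"wy": 0,"wz": 0,"grip": 0.05},{"x": 0,"y": -0.0006,"z": -0.0001,"wx": -2.5,"wy": 0,"wz": 0,"grip": 0.05},{"x": 0,"y": -0.0007,"z": 0,"wx": -3,"wy": 0,"wz": 0,"grip": 0.05},{"x": 0,"y": 0,"z": 0.0001,"wx": 0,"wy": 0,"wz": 0,"grip": 0.05},{"x": 0,"y": 0,"z": 0,"wx": 0,"wy": 0,"wz": 0,"grip": 0.05}])

```text
clock: 30.7
eef_pos: [468.3, -116.0, 134.9]
eef_rot: [2.985, -0.0, 1.277]
wrist_force: [-0.1, 1.5, -0.1]
finger_gap: 15.9
```

Request:
play_rows(commands=[{"x": 0,"y": 0.0006,"z": 0.0002,"wx": 2.5,"wy": 0,"wz": 0,"grip": 0.05},{"x": 0,"y": 0.0006,"z": 0,"wx": 2.5,"wy": 0,"wz": 0,"grip": 0.05},{"x": 0,"y": 0.0006,"z": -0.0003,"wx": 2.5,"wy": 0,"wz": 0,"grip": 0.05},{"x": 0,"y": 0.0006,"z": -0.0003,"wx": 2.5,"wy": 0,"wz": 0,"grip": 0.05},{"x": 0,"y": 0.0006,"z": -0.0003,"wx": 2.5,"wy": 0,"wz": 0,"grip": 0.05},{"x": 0,"y": 0.0006,"z": -0.0003,"wx": 2.5,"wy": 0,"wz": 0,"grip": 0.05},{"x": 0,"y": 0.0007,"z": 0,"wx": 3,"wy": 0,"wz": 0,"grip": 0.05},{"x": 0,"y": 0,"z": 0.0001,"wx": 0,"wy": 0,"wz": 0,"grip": 0.05},{"x": 0,"y": 0,"z": 0,"wx": 0,"wy": 0,"wz": 0,"grip": 0.05}])

```text
clock: 31.82
eef_pos: [472.5, -117.2, 135.6]
eef_rot: [-2.986, 0.0, 1.277]
wrist_force: [0.9, -1.1, -2.0]
finger_gap: 15.7
```

Request:
play_rows(commands=[{"x": 0,"y": -0.0007,"z": 0.0003,"wx": -2.5,"wy": 0,"wz": 0,"grip": 0.05},{"x": 0,"y": -0.0006,"z": 0,"wx": -2.5,"wy": 0,"wz": 0,"grip": 0.05},{"x": 0,"y": -0.0007,"z": -0.0003,"wx": -2.5,"wy": 0,"wz": 0,"grip": 0.05},{"x": 0,"y": -0.0007,"z": -0.0003,"wx": -2.5,"wy": 0,"wz": 0,"grip": 0.05},{"x": 0,"y": -0.0007,"z": -0.0003,"wx": -2.5,"wy": 0,"wz": 0,"grip": 0.05},{"x": 0,"y": -0.0007,"z": -0.0002,"wx": -2.5,"wy": 0,"wz": 0,"grip": 0.05},{"x": 0,"y": -0.0008,"z": 0,"wx": -3,"wy": 0,"wz": 0,"grip": 0.05},{"x": 0,"y": 0,"z": 0.0001,"wx": 0,"wy": 0,"wz": 0,"grip": 0.05},{"x": 0,"y": 0,"z": 0,"wx": 0,"wy": 0,"wz": 0,"grip": 0.05}])

```text
clock: 32.95
eef_pos: [467.6, -115.8, 136.5]
eef_rot: [2.985, 0.0, 1.277]
wrist_force: [0.7, 0.0, -2.0]
finger_gap: 15.4
```

Request:
play_rows(commands=[{"x": 0,"y": 0.0007,"z": 0.0002,"wx": 2.5,"wy": 0,"wz": 0,"grip": 0.05},{"x": 0,"y": 0.0007,"z": 0,"wx": 2.5,"wy": 0,"wz": 0,"grip": 0.05},{"x": 0,"y": 0.0007,"z": -0.0003,"wx": 2.5,"wy": 0,"wz": 0,"grip": 0.05},{"x": 0,"y": 0.0007,"z": -0.0003,"wx": 2.5,"wy": 0,"wz": 0,"grip": 0.05},{"x": 0,"y": 0.0007,"z": -0.0003,"wx": 2.5,"wy": 0,"wz": 0,"grip": 0.05},{"x": 0,"y": 0.0007,"z": -0.0003,"wx": 2.5,"wy": 0,"wz": 0,"grip": 0.05},{"x": 0,"y": 0.0008,"z": 0,"wx": 3,"wy": 0,"wz": 0,"grip": 0.05},{"x": 0,"y": 0,"z": 0.0001,"wx": 0,"wy": 0,"wz": 0,"grip": 0.05},{"x": 0,"y": 0,"z": 0,"wx": 0,"wy": 0,"wz": 0,"grip": 0.05}])

```text
clock: 34.08
eef_pos: [472.6, -117.3, 137.5]
eef_rot: [-2.986, 0.0, 1.277]
wrist_force: [1.8, -0.9, -0.8]
finger_gap: 15.5
```

```bash
python3 st.py;python3 im.py 17
```

```text
34.075 [ 472.6 -117.3  137.5] [-2.986  0.     1.277] [ 1.8 -0.9 -0.8] [-0.205 -0.349  0.022]
pred 82 u 305.0 588.0 vmin 298.0 at u 446.0
pred 8 u 365.0 585.0 vmin 257.0 at u 476.0
```

View pics/k17.png

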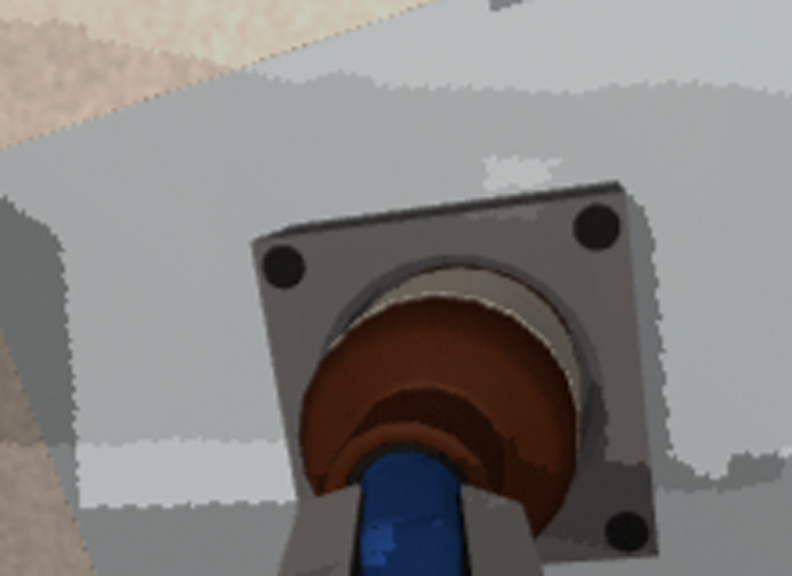

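Request:
play_rows(commands=[{"x": 0,"y": -0.0007,"z": 0.0002,"wx": -2.5,"wy": 0,"wz": 0,"grip": 0.05},{"x": 0,"y": -0.0008,"z": 0,"wx": -2.5,"wy": 0,"wz": 0,"grip": 0.05},{"x": 0,"y": -0.0007,"z": -0.0003,"wx": -2.5,"wy": 0,"wz": 0,"grip": 0.05},{"x": 0,"y": -0.0008,"z": -0.0003,"wx": -2.5,"wy": 0,"wz": 0,"grip": 0.05},{"x": 0,"y": -0.0007,"z": -0.0003,"wx": -2.5,"wy": 0,"wz": 0,"grip": 0.05},{"x": 0,"y": -0.0008,"z": -0.0003,"wx": -2.5,"wy": 0,"wz": 0,"grip": 0.05},{"x": 0,"y": -0.0009,"z": 0,"wx": -3,"wy": 0,"wz": 0,"grip": 0.05},{"x": 0,"y": 0,"z": 0.0001,"wx": 0,"wy": 0,"wz": 0,"grip": 0.05},{"x": 0,"y": 0,"z": 0,"wx": 0,"wy": 0,"wz": 0,"grip": 0.05}])

```text
clock: 35.25
eef_pos: [467.2, -115.6, 138.5]
eef_rot: [2.986, -0.0, 1.277]
wrist_force: [1.0, -0.2, -2.8]
finger_gap: 16.0
```

Request:
play_rows(commands=[{"x": 0,"y": 0.0008,"z": 0.0002,"wx": 2.5,"wy": 0,"wz": 0,"grip": 0.05},{"x": 0,"y": 0.0008,"z": 0,"wx": 2.5,"wy": 0,"wz": 0,"grip": 0.05},{"x": 0,"y": 0.0008,"z": -0.0003,"wx": 2.5,"wy": 0,"wz": 0,"grip": 0.05},{"x": 0,"y": 0.0008,"z": -0.0004,"wx": 2.5,"wy": 0,"wz": 0,"grip": 0.05},{"x": 0,"y": 0.0008,"z": -0.0004,"wx": 2.5,"wy": 0,"wz": 0,"grip": 0.05},{"x": 0,"y": 0.0008,"z": -0.0002,"wx": 2.5,"wy": 0,"wz": 0,"grip": 0.05},{"x": 0,"y": 0.0009,"z": 0,"wx": 3,"wy": 0,"wz": 0,"grip": 0.05},{"x": 0,"y": 0,"z": 0.0001,"wx": 0,"wy": 0,"wz": 0,"grip": 0.05},{"x": 0,"y": 0,"z": 0,"wx": 0,"wy": 0,"wz": 0,"grip": 0.05}])

```text
clock: 36.38
eef_pos: [472.9, -117.3, 139.7]
eef_rot: [-2.986, 0.0, 1.277]
wrist_force: [0.6, 0.5, -0.9]
finger_gap: 15.3
```

Request:
play_rows(commands=[{"x": 0,"y": -0.0008,"z": 0.0002,"wx": -2.5,"wy": 0,"wz": 0,"grip": 0.05},{"x": 0,"y": -0.0009,"z": 0,"wx": -2.5,"wy": 0,"wz": 0,"grip": 0.05},{"x": 0,"y": -0.0008,"z": -0.0003,"wx": -2.5,"wy": 0,"wz": 0,"grip": 0.05},{"x": 0,"y": -0.0009,"z": -0.0003,"wx": -2.5,"wy": 0,"wz": 0,"grip": 0.05},{"x": 0,"y": -0.0008,"z": -0.0003,"wx": -2.5,"wy": 0,"wz": 0,"grip": 0.05},{"x": 0,"y": -0.0009,"z": -0.0003,"wx": -2.5,"wy": 0,"wz": 0,"grip": 0.05},{"x": 0,"y": -0.001,"z": 0,"wx": -3,"wy": 0,"wz": 0,"grip": 0.05},{"x": 0,"y": 0,"z": 0.0001,"wx": 0,"wy": 0,"wz": 0,"grip": 0.05},{"x": 0,"y": 0,"z": 0,"wx": 0,"wy": 0,"wz": 0,"grip": 0.05}])

```text
clock: 37.5
eef_pos: [467.0, -115.6, 140.9]
eef_rot: [2.985, 0.0, 1.277]
wrist_force: [1.3, -0.6, -0.8]
finger_gap: 15.5
```

Request:
play_rows(commands=[{"x": 0,"y": 0.0009,"z": 0.0002,"wx": 2.5,"wy": 0,"wz": 0,"grip": 0.05},{"x": 0,"y": 0.0009,"z": 0,"wx": 2.5,"wy": 0,"wz": 0,"grip": 0.05},{"x": 0,"y": 0.0009,"z": -0.0003,"wx": 2.5,"wy": 0,"wz": 0,"grip": 0.05},{"x": 0,"y": 0.0009,"z": -0.0004,"wx": 2.5,"wy": 0,"wz": 0,"grip": 0.05},{"x": 0,"y": 0.0009,"z": -0.0004,"wx": 2.5,"wy": 0,"wz": 0,"grip": 0.05},{"x": 0,"y": 0.0009,"z": -0.0002,"wx": 2.5,"wy": 0,"wz": 0,"grip": 0.05},{"x": 0,"y": 0.001,"z": 0,"wx": 3,"wy": 0,"wz": 0,"grip": 0.05},{"x": 0,"y": 0,"z": 0.0001,"wx": 0,"wy": 0,"wz": 0,"grip": 0.05},{"x": 0,"y": 0,"z": 0,"wx": 0,"wy": 0,"wz": 0,"grip": 0.05}])

```text
clock: 38.62
eef_pos: [473.0, -117.4, 141.7]
eef_rot: [-2.985, 0.0, 1.277]
wrist_force: [0.9, 0.3, -0.8]
finger_gap: 15.6
```

```bash
python3 st.py;python3 im.py 18
```

```text
38.625 [ 473.  -117.4  141.7] [-2.985  0.     1.277] [ 0.9  0.3 -0.8] [-0.158 -0.039  0.05 ]
pred 82 u 307.0 586.0 vmin 295.0 at u 446.0
pred 8 u 367.0 583.0 vmin 255.0 at u 476.0
```

View pics/k18.png

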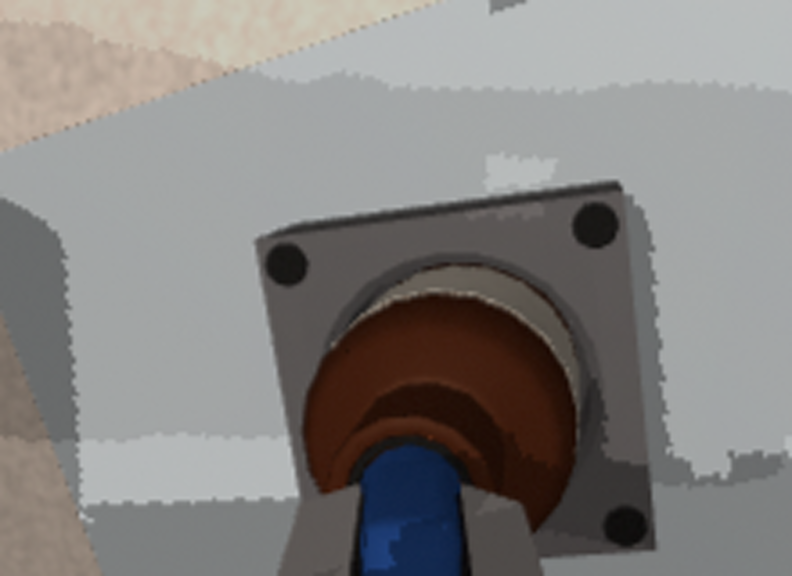

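Request:
play_rows(commands=[{"x": 0,"y": -0.0009,"z": 0.0002,"wx": -2.5,"wy": 0,"wz": 0,"grip": 0.05},{"x": 0,"y": -0.001,"z": 0,"wx": -2.5,"wy": 0,"wz": 0,"grip": 0.05},{"x": 0,"y": -0.0009,"z": -0.0003,"wx": -2.5,"wy": 0,"wz": 0,"grip": 0.05},{"x": 0,"y": -0.001,"z": -0.0003,"wx": -2.5,"wy": 0,"wz": 0,"grip": 0.05},{"x": 0,"y": -0.0009,"z": -0.0003,"wx": -2.5,"wy": 0,"wz": 0,"grip": 0.05},{"x": 0,"y": -0.001,"z": -0.0003,"wx": -2.5,"wy": 0,"wz": 0,"grip": 0.05},{"x": 0,"y": -0.0011,"z": 0,"wx": -3,"wy": 0,"wz": 0,"grip": 0.05},{"x": 0,"y": 0,"z": 0.0001,"wx": 0,"wy": 0,"wz": 0,"grip": 0.05},{"x": 0,"y": 0,"z": 0,"wx": 0,"wy": 0,"wz": 0,"grip": 0.05}])

```text
clock: 39.8
eef_pos: [466.7, -115.5, 143.2]
eef_rot: [2.985, 0.0, 1.277]
wrist_force: [1.5, -0.4, 0.0]
finger_gap: 15.8
```

Request:
play_rows(commands=[{"x": 0,"y": 0.001,"z": 0.0002,"wx": 2.5,"wy": 0,"wz": 0,"grip": 0.05},{"x": 0,"y": 0.001,"z": 0,"wx": 2.5,"wy": 0,"wz": 0,"grip": 0.05},{"x": 0,"y": 0.001,"z": -0.0003,"wx": 2.5,"wy": 0,"wz": 0,"grip": 0.05},{"x": 0,"y": 0.001,"z": -0.0004,"wx": 2.5,"wy": 0,"wz": 0,"grip": 0.05},{"x": 0,"y": 0.001,"z": -0.0004,"wx": 2.5,"wy": 0,"wz": 0,"grip": 0.05},{"x": 0,"y": 0.001,"z": -0.0002,"wx": 2.5,"wy": 0,"wz": 0,"grip": 0.05},{"x": 0,"y": 0.0011,"z": 0,"wx": 3,"wy": 0,"wz": 0,"grip": 0.05},{"x": 0,"y": 0,"z": 0.0001,"wx": 0,"wy": 0,"wz": 0,"grip": 0.05},{"x": 0,"y": 0,"z": 0,"wx": 0,"wy": 0,"wz": 0,"grip": 0.05}])

```text
clock: 40.92
eef_pos: [473.2, -117.4, 143.9]
eef_rot: [-2.985, 0.0, 1.277]
wrist_force: [-0.4, -0.4, 0.0]
finger_gap: 15.7
```

```bash
python3 st.py
```

```text
40.925 [ 473.2 -117.4  143.9] [-2.985  0.     1.277] [-0.4 -0.4  0. ] [-0.117  0.031 -0.051]
```

Request:
play_rows(commands=[{"x": 0,"y": -0.001,"z": 0.0001,"wx": -2.5,"wy": 0,"wz": 0,"grip": 0.05},{"x": 0,"y": -0.001,"z": 0,"wx": -2.5,"wy": 0,"wz": 0,"grip": 0.05},{"x": 0,"y": -0.001,"z": -0.0003,"wx": -2.5,"wy": 0,"wz": 0,"grip": 0.05},{"x": 0,"y": -0.001,"z": -0.0004,"wx": -2.5,"wy": 0,"wz": 0,"grip": 0.05},{"x": 0,"y": -0.001,"z": -0.0004,"wx": -2.5,"wy": 0,"wz": 0,"grip": 0.05},{"x": 0,"y": -0.001,"z": -0.0003,"wx": -2.5,"wy": 0,"wz": 0,"grip": 0.05},{"x": 0,"y": -0.0012,"z": 0,"wx": -3,"wy": 0,"wz": 0,"grip": 0.05},{"x": 0,"y": 0,"z": 0,"wx": 0,"wy": 0,"wz": 0,"grip": 0.05},{"x": 0,"y": 0.0011,"z": 0,"wx": 2.5,"wy": 0,"wz": 0,"grip": 0.05},{"x": 0,"y": 0.0011,"z": -0.0003,"wx": 2.5,"wy": 0,"wz": 0,"grip": 0.05},{"x": 0,"y": 0.0011,"z": -0.0003,"wx": 2.5,"wy": 0,"wz": 0,"grip": 0.05},{"x": 0,"y": 0.0007,"z": -0.0003,"wx": 1.5,"wy": 0,"wz": 0,"grip": 0.05},{"x": 0,"y": 0,"z": 0,"wx": 0,"wy": 0,"wz": 0,"grip": 0.05},{"x": 0,"y": 0,"z": 0,"wx": 0,"wy": 0,"wz": 0,"grip": 0.05}])

```text
clock: 42.68
eef_pos: [470.1, -116.5, 146.8]
eef_rot: [3.141, -0.0, 1.277]
wrist_force: [-0.5, 0.3, -0.6]
finger_gap: 15.8
```

```bash
python3 st.py; python3 im.py 19
```

```text
42.675 [ 470.1 -116.5  146.8] [ 3.141 -0.     1.277] [-0.5  0.3 -0.6] [-0.072  0.058  0.006]
pred 82 u 280.0 555.0 vmin 291.0 at u 419.0
pred 8 u 309.0 522.0 vmin 252.0 at u 417.0
```

View pics/k19.png

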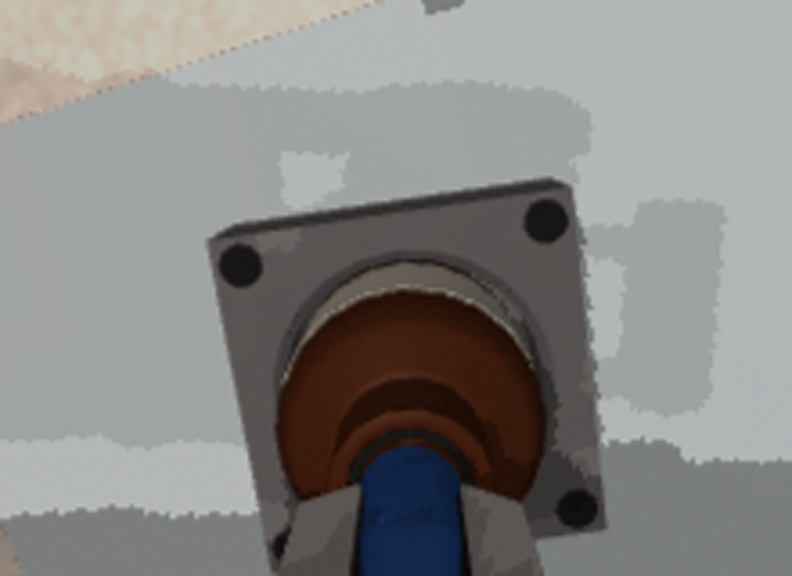

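Request:
play_rows(commands=[{"x": 0,"y": 0,"z": -0.001,"wx": 0,"wy": 0,"wz": 0,"grip": 0.05},{"x": 0,"y": 0,"z": -0.002,"wx": 0,"wy": 0,"wz": 0,"grip": 0.05},{"x": 0,"y": 0,"z": -0.003,"wx": 0,"wy": 0,"wz": 0,"grip": 0.05},{"x": 0,"y": 0,"z": -0.005,"wx": 0,"wy": 0,"wz": 0,"grip": 0.05},{"x": 0,"y": 0,"z": -0.01,"wx": 0,"wy": 0,"wz": 0,"grip": 0.05},{"x": 0,"y": 0,"z": -0.01,"wx": 0,"wy": 0,"wz": 0,"grip": 0.05},{"x": 0,"y": 0,"z": -0.01,"wx": 0,"wy": 0,"wz": 0,"grip": 0.05},{"x": 0,"y": 0,"z": 0,"wx": 0,"wy": 0,"wz": 0,"grip": 0.05}])

```text
clock: 43.72
eef_pos: [470.5, -116.6, 188.8]
eef_rot: [3.14, 0.0, 1.277]
wrist_force: [0.8, -0.4, -0.5]
finger_gap: 15.5
```

```bash
python3 st.py; python3 - <<'E'
from h import *
p,d=manip.camera("wrist");cv2.imwrite("pics/w20.png",p[:,:,::-1])
E
```

```text
43.725 [ 470.5 -116.6  188.8] [3.14  0.    1.277] [ 0.8 -0.4 -0.5] [-0.104  0.096 -0.051]
```

View pics/w20.png

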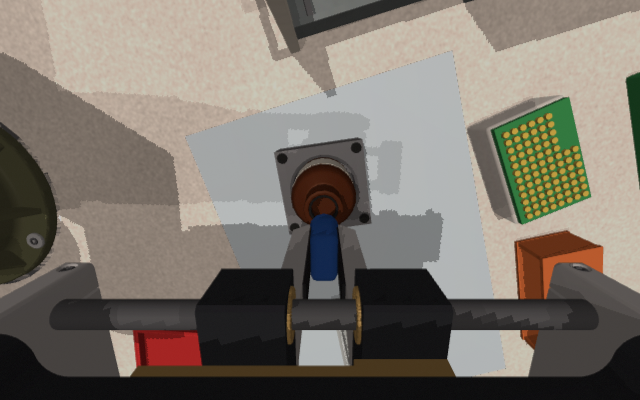

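Request:
play_rows(commands=[{"x": -0.018,"y": 0.007,"z": 0,"wx": 0,"wy": 0,"wz": 0,"grip": 0.05},{"x": -0.036,"y": 0.0139,"z": 0,"wx": 0,"wy": 0,"wz": 0,"grip": 0.05},{"x": -0.036,"y": 0.0139,"z": 0,"wx": 0,"wy": 0,"wz": 0,"grip": 0.05},{"x": -0.036,"y": 0.0139,"z": 0,"wx": 0,"wy": 0,"wz": 0,"grip": 0.05},{"x": -0.036,"y": 0.0139,"z": 0,"wx": 0,"wy": 0,"wz": 0,"grip": 0.05},{"x": -0.036,"y": 0.0139,"z": 0.01,"wx": 0,"wy": 0,"wz": 0,"grip": 0.05},{"x": -0.018,"y": 0.007,"z": 0.02,"wx": 0,"wy": 0,"wz": 0,"grip": 0.05},{"x": 0,"y": 0,"z": 0.03,"wx": 0,"wy": 0,"wz": 0,"grip": 0.05},{"x": 0,"y": 0,"z": 0.03,"wx": 0,"wy": 0,"wz": 0,"grip": 0.05},{"x": 0,"y": 0,"z": 0.02,"wx": 0,"wy": 0,"wz": 0,"grip": 0.05},{"x": 0,"y": 0,"z": 0.01,"wx": 0,"wy": 0,"wz": 0,"grip": 0.05},{"x": 0,"y": 0,"z": 0,"wx": 0,"wy": 0,"wz": 0,"grip": 0.05},{"x": 0,"y": 0,"z": 0,"wx": 0,"wy": 0,"wz": 0,"grip": 0.05}])

```text
clock: 45.4
eef_pos: [487.8, -347.9, 68.7]
eef_rot: [3.14, 0.0, 1.277]
wrist_force: [0.8, 0.4, 0.1]
finger_gap: 15.6
```

```bash
python3 st.py; python3 - <<'E'
from h import *
p,d=manip.camera("wrist");cv2.imwrite("pics/w21.png",p[:,:,::-1])
E
```

```text
45.4 [ 487.8 -347.9   68.7] [3.14  0.    1.277] [0.8 0.4 0.1] [-0.076  0.092  0.017]
```

View pics/w21.png

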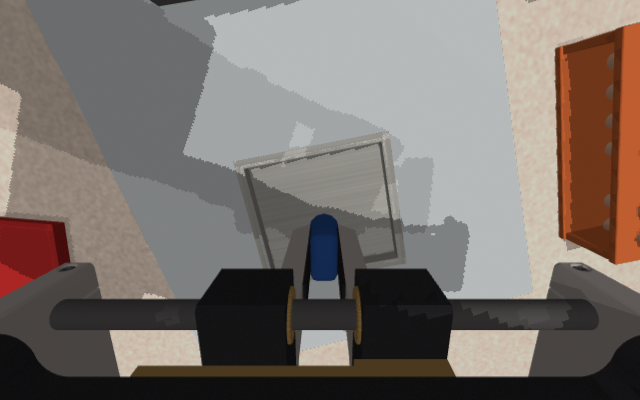

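Request:
play_rows(commands=[{"x": 0,"y": 0,"z": 0.012,"wx": 0,"wy": 0,"wz": 0,"grip": 0.05},{"x": 0,"y": 0,"z": 0.012,"wx": 0,"wy": 0,"wz": 0,"grip": 0.05},{"x": 0,"y": 0,"z": 0.008,"wx": 0,"wy": 0,"wz": 0,"grip": 0.05},{"x": 0,"y": 0,"z": 0.004,"wx": 0,"wy": 0,"wz": 0,"grip": 0.05},{"x": 0,"y": 0,"z": 0.002,"wx": 0,"wy": 0,"wz": 0,"grip": 0.05},{"x": 0,"y": 0,"z": 0.002,"wx": 0,"wy": 0,"wz": 0,"grip": 0.05},{"x": 0,"y": 0,"z": 0,"wx": 0,"wy": 0,"wz": 0,"grip": 0.05}])

```text
clock: 46.32
eef_pos: [487.6, -347.5, 27.9]
eef_rot: [3.141, 0.0, 1.277]
wrist_force: [-0.7, -0.6, -0.3]
finger_gap: 15.7
```

Request:
play_rows(commands=[{"x": 0,"y": 0,"z": 0.001,"wx": 0,"wy": 0,"wz": 0,"grip": 0.05},{"x": 0,"y": 0,"z": 0.001,"wx": 0,"wy": 0,"wz": 0,"grip": 0.05}])

```text
clock: 46.58
eef_pos: [487.6, -347.5, 25.9]
eef_rot: [3.141, 0.0, 1.277]
wrist_force: [0.5, 0.5, -0.9]
finger_gap: 16.0
```

Request:
play_rows(commands=[{"x": 0,"y": 0,"z": 0.0005,"wx": 0,"wy": 0,"wz": 0,"grip": 0.05},{"x": 0,"y": 0,"z": 0,"wx": 0,"wy": 0,"wz": 0,"grip": 0.05}])

```text
clock: 46.82
eef_pos: [487.5, -347.4, 25.3]
eef_rot: [-3.142, 0.0, 1.277]
wrist_force: [0.1, -0.1, -0.3]
finger_gap: 15.4
```

Request:
play_rows(commands=[{"x": 0,"y": 0,"z": 0.0005,"wx": 0,"wy": 0,"wz": 0,"grip": 0.05},{"x": 0,"y": 0,"z": 0,"wx": 0,"wy": 0,"wz": 0,"grip": 0.05}])

```text
clock: 47.08
eef_pos: [487.5, -347.5, 24.8]
eef_rot: [3.142, 0.0, 1.277]
wrist_force: [-0.1, -0.6, 0.0]
finger_gap: 15.7
```

Request:
play_rows(commands=[{"x": 0,"y": 0,"z": 0.0005,"wx": 0,"wy": 0,"wz": 0,"grip": 0.05},{"x": 0,"y": 0,"z": 0.0005,"wx": 0,"wy": 0,"wz": 0,"grip": 0.05}])

```text
clock: 47.32
eef_pos: [487.6, -347.5, 24.8]
eef_rot: [3.141, 0.0, 1.277]
wrist_force: [-4.5, 4.6, 14.5]
finger_gap: 15.6
```

Request:
play_rows(commands=[{"x": 0,"y": 0,"z": 0.0005,"wx": 0,"wy": 0,"wz": 0,"grip": 0.05},{"x": 0,"y": 0,"z": 0,"wx": 0,"wy": 0,"wz": 0,"grip": 0.05}])

```text
clock: 47.58
eef_pos: [487.6, -347.5, 24.8]
eef_rot: [3.141, 0.0, 1.277]
wrist_force: [-6.1, 4.3, 16.5]
finger_gap: 15.9
```

Request:
play_rows(commands=[{"x": 0,"y": 0,"z": -0.001,"wx": 0,"wy": 0,"wz": 0,"grip": 0.05},{"x": 0,"y": 0,"z": 0,"wx": 0,"wy": 0,"wz": 0,"grip": 0.05}], squeeze=10)

```text
clock: 47.82
eef_pos: [487.6, -347.5, 24.7]
eef_rot: [3.141, 0.0, 1.277]
wrist_force: [-2.5, 1.7, 5.7]
finger_gap: 16.2
```

Request:
play_rows(commands=[{"x": 0,"y": 0,"z": 0,"wx": 0,"wy": 0,"wz": 0,"grip": 0.2},{"x": 0,"y": 0,"z": 0,"wx": 0,"wy": 0,"wz": 0,"grip": 0.25},{"x": 0,"y": 0,"z": 0,"wx": 0,"wy": 0,"wz": 0,"grip": 0.35},{"x": 0,"y": 0,"z": 0,"wx": 0,"wy": 0,"wz": 0,"grip": 0.45},{"x": 0,"y": 0,"z": 0,"wx": 0,"wy": 0,"wz": 0,"grip": 0.45},{"x": 0,"y": 0,"z": -0.015,"wx": 0,"wy": 0,"wz": 0,"grip": 0.45},{"x": 0,"y": 0,"z": -0.03,"wx": 0,"wy": 0,"wz": 0,"grip": 0.45},{"x": 0,"y": 0,"z": -0.05,"wx": 0,"wy": 0,"wz": 0,"grip": 0.45},{"x": 0,"y": 0,"z": -0.05,"wx": 0,"wy": 0,"wz": 0,"grip": 0.45},{"x": 0,"y": 0,"z": -0.05,"wx": 0,"wy": 0,"wz": 0,"grip": 0.45},{"x": 0,"y": 0,"z": 0,"wx": 0,"wy": 0,"wz": 0,"grip": 0.45}])

```text
clock: 49.2
eef_pos: [488.5, -348.2, 224.7]
eef_rot: [3.134, 0.003, 1.277]
wrist_force: [0.4, -0.1, -0.4]
finger_gap: 42.2
```

```bash
python3 st.py; python3 - <<'E'
from h import *
for n in("wrist","scene","top"):
    p,d=manip.camera(n);cv2.imwrite(f"pics/{n}22.png",p[:,:,::-1])
E
```

```text
49.2 [ 488.5 -348.2  224.7] [3.134e+00 3.000e-03 1.277e+00] [ 0.4 -0.1 -0.4] [-0.074  0.107 -0.029]
```

View pics/wrist22.png

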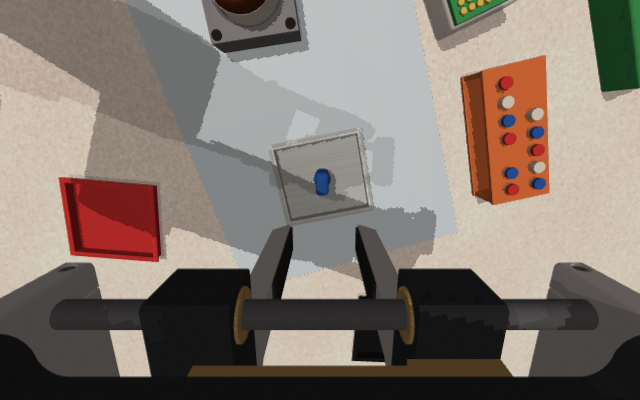

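View pics/scene22.png

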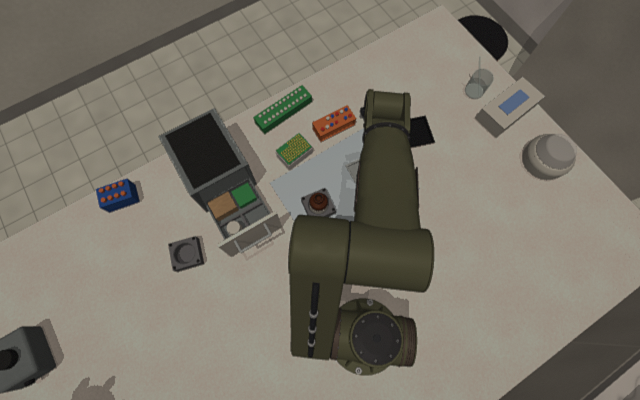

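View pics/top22.png

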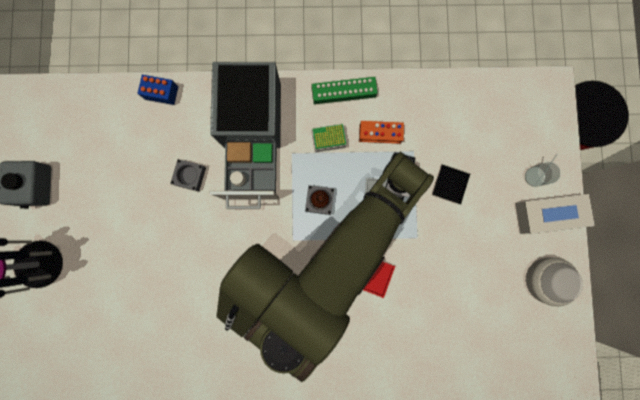

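```bash
python3 - <<'E'
from h import *
t=cv2.imread("pics/top22.png");a=cv2.resize(t[175:225,215:285],None,fx=5,fy=5,interpolation=2);b=cv2.resize(t[175:225,290:350],None,fx=5,fy=5,interpolation=2)
cv2.imwrite("pics/c22.png",np.hstack([a,b]))
for q in((438.3,149.5,162),(470.8,-116.7,124),(470.8,-116.7,82)):print(proj("top",q))
E
```

```text
[242.62211917 207.01639416]
[319.65519633 197.33648783]
[319.6249818  198.49352927]
```

View pics/c22.png

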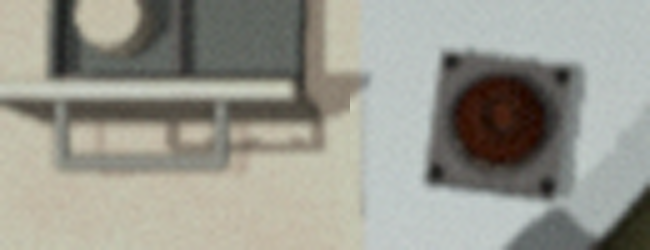

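```bash
python3 -c "
from cell import manip
print(manip.sign_off())"
```

```text
the job is handed in; nothing more can be done
None
```

The job is done and handed in at about 49 s. No verdict is reported.

- **Drawer:** pulled out until it met its stop, after about 189 mm of travel. The last top view has the bar at row ≈207.4, against 207.0 predicted for fully out.
- **Bottle:** lifted by its neck and lowered into the well of the nearer holder block. It touched the floor at the expected height and I let go. The last view shows it upright and centred in the well.
- **Stopper:** rocked about 9° to each side until it came free, then stood in the middle of the steel tray. I felt contact before opening the fingers. The last wrist picture shows it in the tray.
- **Rest of the scene:** the jar, tube rack and tip box look undisturbed in the last pictures.

**What went wrong:** my first swings lifted too fast. At two points the upward pull reached about 6 to 7 N, so for a short while the stopper carried about the bottle's full weight. The bottle tilted with the gripper and may have risen by up to about a millimetre. I lowered it each time, then rocked more slowly with a slight push down at the start of each swing. After that the bottle stayed seated in the pictures I took. The upward pull read 3 N or less at the end of each swing, apart from one reading of 5.3 N.

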